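# Release the eccentric lock, run the dish shuttle into the viewer, lock it again

### The arm

A 6-joint arm with a two-finger parallel gripper is mounted at the origin on a cart in front of the work surface, level with it; the furniture and walls round the work are solid. World frame = base frame: x ahead of the robot, y to its left, z up, the work surface at z = 0. Lengths are in mm, angles in rad, forces in N, time in s.
With the tool pointing down it reaches from about 350 to 775 mm from the base axis. Payload 7.3 kg.
Tool frame: the origin (TCP) lies midway between the tips of the shut fingers; the grasp point (between the pads) lies bot.tcp_to_grasp behind it (bot.tcp_to_grasp is the distance from the TCP to the grasp point, in mm); z points along the fingers, y is the direction in which the jaws open and shut (so a half turn about z gives the same grasp; the last joint's range is limited). The gripper opens to 92 mm and grips with 3 to 60 N. Pads are 19 mm wide; open, the fingers measure 130 mm over their backs; the gripper's body (75 mm by 190 mm) begins 47 mm behind the grasp point.
Start: joints at [1.107, 0.342, 1.524, -0, 1.275, -0.146], TCP at [164.037, 498.737, 205.541] pointing down, gripper open.
Joint ranges: [-2.53, 2.53], [-0.77, 2.02], [0.04, 2.7], [-1, 4.14], [0.28, 2.66], [-3.11, 3.11]. Speed limits (rad/s): [2.57, 2.57, 3.14, 3.14, 3.14, 3.14].

### API

Orientations are given as [roll, pitch, yaw] about the fixed x, y, z axes, in that order (R = Rz(yaw) Ry(pitch) Rx(roll)).
In Python, from plant import bot gives the robot as it stands.
- The arm moves only by the shell command python3 -m inch 'ROWS'. ROWS is JSON, one flat list of numbers, 7 for each row, row after row: the shift along the world's x, y, z in cm, then the turn, a rotation vector about the world's x, y, z in degrees, then the gripper command: -1 is shut, 1 is fully open, values between are in proportion. In form: [tx, ty, tz, ax, ay, az, fingers, tx, ty, tz, ax, ay, az, fingers, ...]. A call has exactly 5 rows; each row is the pose to reach, as a shift and turn from the pose measured when the call began; what a row does not reach only later rows make up. A row lasts 1/10 s, in which the tool goes at most 50 mm and 8.59 degrees, less where a joint would pass 70% of its speed; a pose out of reach is approached as far as the arm can. A call with a gripper value outside its range is refused whole. The fingers move at their own pace and stop on an object; the grip force is fixed at half the most. Time passes only in rows, so rows that repeat a pose let the fingers close, or fill a call up. It gives the time, the measured TCP pose, the force and the opening at its end, in the units of the state.
- bot.get_obs(): the state, without advancing time (a new reading comes with each control period).
- bot.capture(name): name is "scene" or "side" or "wrist"; returns the picture (400x640x3 uint8, red, green, blue); there is no depth.
- bot.calibration(name): a dict with "fx", "fy", "cx", "cy" (pixels), "cam_to_world" (4x4, takes a point from camera to world coordinates). Camera axes: x right, y down, z forward; pixel columns grow to the right and rows downward; lengths in mm; the calibration is good to about 2 mm. The wrist camera is an equidistant fisheye: a pixel r from the principal point sees the ray r / f radians off the axis. A picture is of the moment at which its call begins: read the wrist's pose just before it. calibration takes no time and is no camera call; for the wrist camera it gives the pose at the moment of the call.
- bot.close_job(): hands the job in, once; it reports no verdict.
The state is a dict: "time": time; "joint_positions": joint angles; "dq": joint speeds; "tau": joint torques, N m; "tool_pos": TCP position; "tcp_rot": TCP orientation; "contact_force": force on the tool from outside, world axes, zero at the start; "moment": the same for the moment, N m; "grip_width": finger opening in mm.
Only numpy, scipy, OpenCV 4.12 (cv2) and the standard library are available. Lean on these libraries where they do the work, as an engineer would, in place of code of your own. Each camera call takes 0.05 s, during which the arm holds its last target.

### The job

Put the Petri dish in the viewer for photography: push the red-knobbed lever outwards, away from the shuttle and round as far as it goes, so that the eccentric cam turns its low point to the shuttle; then push the shuttle by its black push plate all the way into the hood, and push the lever back round to its stop so that the cam locks the shuttle there. Only push with the fingers: do not grip the lever or the plate, keep off the dish, which must stay seated in its nest, and leave the things lying round the viewer where they are.

Things in the scene. Friction and masses are not known exactly. Their poses are not given: they have to be found in the camera images.
- viewer: dish viewer, fixed to the desk: grey base plate 267 x 132 x 16 mm and, at its far end, a white hood with an amber pane, 95 x 132 mm, top 70 mm above the desk. Origin on the desk under the middle of the dish as it stands at the start; own +x is the way the shuttle is pushed, into the hood; +y is to the left, z up. In this frame the base runs from x = -122 to +145 mm, the hood from x = +50 to +145 mm (y = -66 to +66 mm), and the lock with its lever is on the +y (left) side.
- microscope: microscope with a camera on top, fixed, left of the viewer, 0.55 m high, eyepieces towards the robot: an obstacle, to be passed on the robot's side. Its camera cable hangs on its right, 0.08 m left of the robot's base axis and 0.6 m ahead, from 0.52 m down to the desk. The back of a chair stands beside the robot, 0.12 to 0.27 m ahead of the base axis, from 0.16 m left of it outwards, up to 0.21 m above the desk: keep the arm clear of it. Origin under its middle.
- shuttle (a joint): how far the shuttle (aluminium tray that carries the dish, with a steel lock strip 38 mm high along its left side) has been pushed along the viewer's +x: 0 = rear stop (loading place), 0.085 m = front stop (dish under the amber pane). Slides with about 2.5 N of friction and stays where it is left. The locked cam stops it within 1 to 6 mm either way and will not give to a push.
- cam (a joint): turn of the eccentric steel cam with its lever about the vertical axis cam_axis: 0 = lock stop (the high side of the cam lies in a recess of the strip; lever points backwards, towards the viewer's -x), grows clockwise seen from above to 2.094 rad = open stop (low point towards the strip, shuttle free). Stiff: about 0.18 N m of friction, 3 N at the knob; stays where it is left.
- cam_axis (a point): point on the cam's vertical turning axis, at the height of the lever bar (45 mm above the desk); 4 mm ahead and 69.5 mm to the left of the viewer's origin.
- lever_knob (a point): centre of the red upright knob at the lever's end: 18 mm across at most, from 48 to 84 mm above the desk, this point at 66 mm; 65 mm from cam_axis. The lever bar below it is 11 mm wide, 41 to 48 mm above the desk, its hub 21 mm across and 54 mm high. In the viewer's frame the lever points at 175 degrees (counter-clockwise from +x) minus the joint value: backwards when locked, and forwards to the left at 55 degrees when open.
- push_face (a point): middle of the rear face of the black push plate that stands across the rear end of the shuttle: the plate is 60 mm wide, 8 mm thick, 27 to 68 mm above the desk (this point 50 mm), and moves with the shuttle; own axes as the viewer's. Push it along the viewer's +x.
- nest (a point): centre of the floor of the round nest in the shuttle, 23 mm above the desk, 57 mm across and 6 mm deep; moves with the shuttle, own axes as the viewer's.
- dish: the Petri dish with its lid in the shuttle's nest, 56 mm across, 14 mm high, loose; origin at the centre of its underside.
- dish_mid (a point): centre of that Petri dish, half-way up (7 mm above its underside).
- spare_dish: another Petri dish lying to the right of the viewer, 56 mm across, 14 mm high; bystander; origin under its centre.
- marker: short black marker with a red cap lying to the left of the viewer, 82 x 16 x 14 mm, along its own y; bystander; origin under its centre.
- oil_bottle: small amber bottle with a white cap, 30 mm across, 66 mm high, standing to the right of the hood; bystander; origin under its centre.
- tweezers: steel tweezers lying to the right of the viewer, 127 x 21 x 9 mm, along their own y; bystander; origin under their centre.
Things that resemble listed ones, but are neither listed nor needed, are in the scene too. What is shaped like the dish but turquoise is not meant.

How it is judged:
By the outcome, as a careful person would: the job done as asked, in the order asked, and still so for the second after the job is handed in, with the robot touching nothing.
It also fails if it takes over 64 s, if anything falls off the work surface, if the arm or the gripper's body presses on something with over 40 N, if the wrist force passes 120 N, or if a joint passes its speed limit or range.

## Working session

There is one attempt and no reset: what is moved stays moved. The work goes in short steps, Python scripts to look and compute and a shell command to move; the robot and the scene stay as the last step left them, time stands still between calls to the robot, and variables do not carry over. Pictures are saved under pics/ and viewed, and the job is handed in when it is done.

```bash
ls; mkdir -p pics
python3 - <<'E'
from plant import bot
import cv2
o=bot.get_obs();print(o)
for n in ["scene","side","wrist"]:
    c=bot.calibration(n);print(n,c)
    cv2.imwrite(f"pics/{n}0.png",bot.capture(n)[:,:,::-1])
E
```

```text
pics
{'time': 0.0, 'joint_positions': array([ 1.10696323e+00,  3.42749289e-01,  1.52502130e+00, -1.55251028e-05,
        1.27536353e+00, -1.46050108e-01]), 'dq': array([ 1.00516986e-03, -1.78583769e-03,  3.19177981e-04, -2.65709524e-05,
       -2.65211917e-04, -7.05227662e-04]), 'tau': array([-1.49016258e-03, -4.31244743e+01, -2.44213915e+01,  7.17689632e-02,
        5.60668192e-02, -1.29907166e-04]), 'tool_pos': array([163.85575706, 498.3205847 , 204.82969297]), 'tcp_rot': array([-3.14006544e+00, -2.09644179e-04,  2.82381404e+00]), 'contact_force': array([ 0.52961657,  0.62456957, -0.72490899]), 'moment': array([-2.00029279e-02, -1.78313937e-05, -9.52131031e-03]), 'grip_width': 91.85221126009682}
scene {'fx': 494.2967691079464, 'fy': 494.2967691079464, 'cx': 314.759753955928, 'cy': 198.32529950001043, 'cam_to_world': array([[ 6.34397851e-01, -5.96039683e-01,  4.92215464e-01,
         5.21970039e+01],
       [-7.73000937e-01, -4.91619302e-01,  4.00973831e-01,
        -4.95321708e+02],
       [ 2.98630749e-03, -6.34859951e-01, -7.72621462e-01,
         9.17503888e+02],
       [ 0.0000
[... 305 characters left out ...]
-4.36490219e-01,  8.58653586e-01,
        -8.47305462e+02],
       [-1.74161526e-02, -8.89085479e-01, -4.57409760e-01,
         5.10939236e+02],
       [ 0.00000000e+00,  0.00000000e+00,  0.00000000e+00,
         1.00000000e+00]])}
wrist {'fx': 309.70691628693146, 'fy': 309.70691628693146, 'cx': 316.12864860918086, 'cy': 203.27526448522178, 'cam_to_world': array([[ 3.13323407e-01,  9.13013939e-01,  2.61216366e-01,
         9.28197743e+01],
       [ 9.49644705e-01, -3.00704184e-01, -8.80450308e-02,
         5.21463624e+02],
       [-1.83748604e-03,  2.75649308e-01, -9.61256512e-01,
         3.83634964e+02],
       [ 0.00000000e+00,  0.00000000e+00,  0.00000000e+00,
         1.00000000e+00]])}
```

View pics/scene0.png

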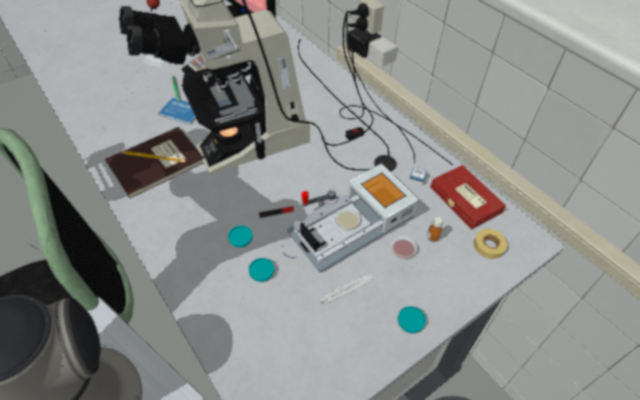

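View pics/side0.png

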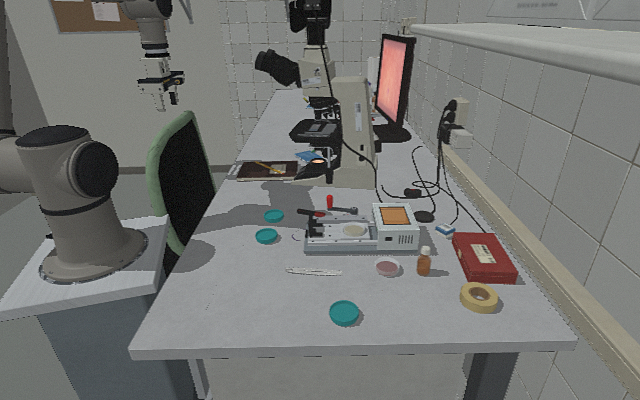

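View pics/wrist0.png

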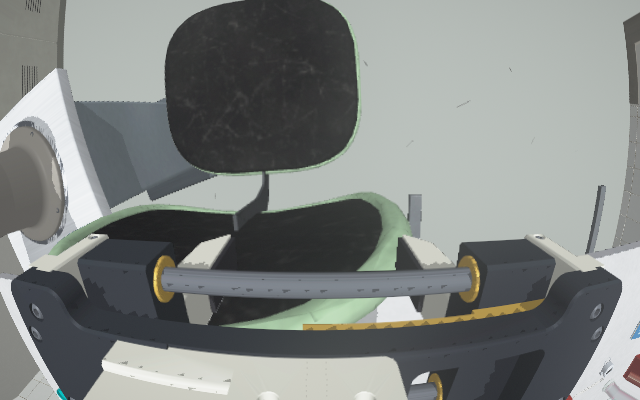

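The scene view shows the viewer around (355,215), its red knob at (306,197), push plate at (312,235), dish at (347,219) and hood at (385,195). The side view shows the knob at (330,202). The wrist view shows only the chair. Next I'll enlarge the crops.

Run:
```python
import cv2
a=cv2.imread("pics/scene0.png")[150:290,240:450];cv2.imwrite("pics/sc_crop.png",cv2.resize(a,None,fx=3.8,fy=3.8,interpolation=cv2.INTER_CUBIC))
a=cv2.imread("pics/side0.png")[185:285,260:450];cv2.imwrite("pics/si_crop.png",cv2.resize(a,None,fx=4.2,fy=4.2,interpolation=cv2.INTER_CUBIC))
```

```text
(no output)
```

View pics/sc_crop.png

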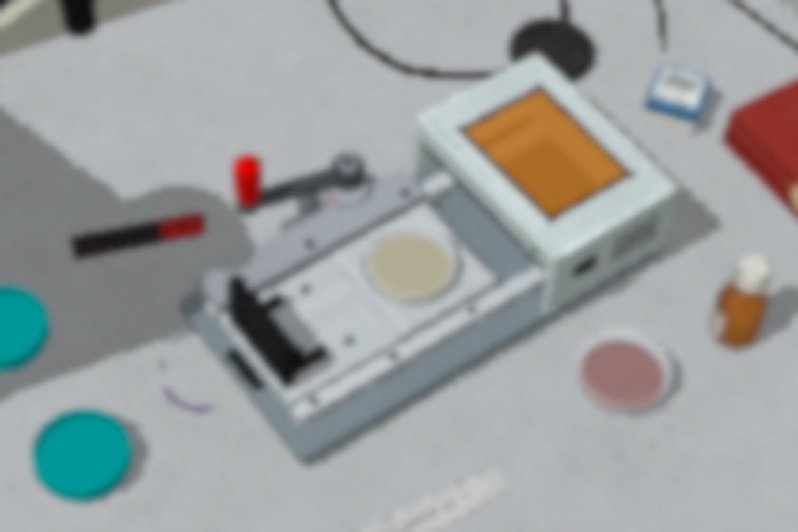

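View pics/si_crop.png

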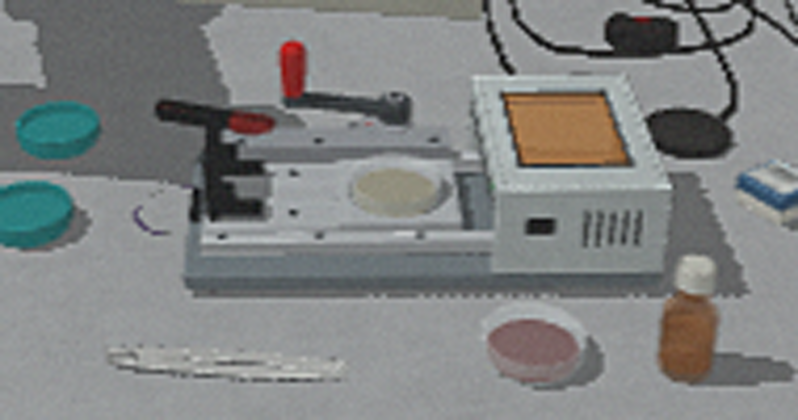

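```bash
cat > h.py <<'E'
import numpy as np,cv2
from plant import bot
def ray(n,p,c=None):
    c=c or bot.calibration(n);M=c["cam_to_world"]
    d=np.array([(p[0]-c["cx"])/c["fx"],(p[1]-c["cy"])/c["fy"],1.0])
    return M[:3,3],M[:3,:3]@d
def plane(n,p,z):
    o,d=ray(n,p);return o+d*(z-o[2])/d[2]
def tri(p1,p2):
    o1,d1=ray("scene",p1);o2,d2=ray("side",p2)
    d1=d1/np.linalg.norm(d1);d2=d2/np.linalg.norm(d2)
    A=np.stack([d1,-d2],1);s,*_=np.linalg.lstsq(A,o2-o1,rcond=None)
    a=o1+s[0]*d1;b=o2+s[1]*d2;return (a+b)/2,np.linalg.norm(a-b)
def proj(n,P):
    c=bot.calibration(n);q=np.linalg.inv(c["cam_to_world"])@np.append(P,1)
    return np.array([c["fx"]*q[0]/q[2]+c["cx"],c["fy"]*q[1]/q[2]+c["cy"]])
def blob(im,mask,box):
    x0,y0,x1,y1=box;m=np.zeros(mask.shape,np.uint8);m[y0:y1,x0:x1]=mask[y0:y1,x0:x1]
    n,l,s,c=cv2.connectedComponentsWithStats(m);
    k=1+np.argmax(s[1:,4]);return c[k],s[k]
E
python3 - <<'E'
from h import *
np.set_printoptions(precision=1,suppress=True)
res={}
for n,box,pbox in [("scene",(295,180,315,208),(350,165,415,215)),("side",(322,190,336,210),(370,195,420,230))]:
    im=cv2.imread(f"pics/{n}0.png");hsv=cv2.cvtColor(im,cv2.COLOR_BGR2HSV)
    red=(((hsv[...,0]<6)|(hsv[...,0]>174))&(hsv[...,1]>150)&(hsv[...,2]>120)).astype(np.uint8)
    k=blob(im,red,box)
    am=((hsv[...,0]>8)&(hsv[...,0]<25)&(hsv[...,1]>130)).astype(np.uint8)
    p=blob(im,am,pbox)
    print(n,k,p);res[n]=(k[0],p[0])
print("knob",tri(res["scene"][0],res["side"][0]),plane("scene",res["scene"][0],66),plane("side",res["side"][0],66))
print("pane",tri(res["scene"][1],res["side"][1]),plane("scene",res["scene"][1],70),plane("side",res["side"][1],70))
S=lambda u,v:(240+u/3.8-.37,150+v/3.8-.37)
D=lambda u,v:(260+u/4.2-.38,185+v/4.2-.38)
for nm,p in dict(HL=(418,122),HFL=(537,55),HFR=(675,188),HR=(543,258)).items(): print(nm,plane("scene",S(*p),70))
for nm,p in dict(HL=(472,77),HFL=(625,74),HFR=(672,190),HR=(494,192)).items(): print("side",nm,plane("side",D(*p),70))
print("base RR",plane("scene",S(308,463),0),plane("side",D(187,296),0))
print("base RL z16",plane("scene",S(186,300),16))
print("dish z37",plane("scene",S(411,264),36),plane("side",D(396,187),36))
print("hub z54",plane("scene",S(349,165),54),plane("side",D(397,99),54))
E
```

```text
scene (array([304.6, 197. ]), array([302, 192,   6,  12,  59], dtype=int32)) (array([383. , 189.6]), array([363, 174,  41,  32, 666], dtype=int32))
side (array([329. , 200.6]), array([327, 195,   5,  13,  56], dtype=int32)) (array([393.8, 215.9]), array([380, 207,  29,  17, 339], dtype=int32))
knob (array([579.7, -36.2,  70.6]), np.float64(1.243235414620225)) [583.3 -33.4  66. ] [581.4 -28.3  66. ]
pane (array([ 708.1, -158.3,   70.1]), np.float64(2.3809577684184635)) [ 709.7 -158.    70. ] [ 706.7 -159.2   70. ]
HL [680.7 -85.8  70. ]
HFL [ 771.9 -109.5   70. ]
HFR [ 735.1 -232.3   70. ]
HR [ 643.6 -201.9   70. ]
side HL [681.9 -81.5  70. ]
side HFL [ 772.8 -106.    70. ]
side HFR [ 734.7 -234.    70. ]
side HR [ 642.9 -207.7   70. ]
base RR [ 488.  -157.6    0. ] [ 482.  -156.6    0. ]
base RL z16 [521.1 -37.9  16. ]
dish z37 [ 614.3 -132.8   36. ] [ 613.3 -136.5   36. ]
hub z54 [638.6 -66.7  54. ] [638.6 -66.9  54. ]
```

Run:
```python
from h import *
from scipy.optimize import least_squares
np.set_printoptions(precision=2,suppress=True)
S=lambda u,v:(240+u/3.8-.37,150+v/3.8-.37)
D=lambda u,v:(260+u/4.2-.38,185+v/4.2-.38)
obs=[("scene",S(418,122),(50,66,70)),("scene",S(537,55),(145,66,70)),("scene",S(675,188),(145,-66,70)),("scene",S(543,258),(50,-66,70)),
("side",D(472,77),(50,66,70)),("side",D(625,74),(145,66,70)),("side",D(672,190),(145,-66,70)),("side",D(494,192),(50,-66,70)),
("scene",S(308,463),(-122,-66,0)),("side",D(187,296),(-122,-66,0)),("scene",S(186,304),(-122,66,16)),("scene",S(411,264),(0,0,36)),("side",D(396,187),(0,0,36)),
("scene",S(349,165),(4,69.5,54)),("side",D(397,99),(4,69.5,54))]
W=[(plane(n,p,v[2])[:2],np.array(v[:2])) for n,p,v in obs]
def T(q,v): c,s=np.cos(q[2]),np.sin(q[2]);return np.array([q[0]+c*v[0]-s*v[1],q[1]+s*v[0]+c*v[1]])
r=least_squares(lambda q:np.concatenate([T(q,v)-w for w,v in W]),[614,-134,-.28],loss="soft_l1",f_scale=3)
print(r.x,np.degrees(r.x[2]));
for (n,_,v),e in zip(obs,r.fun.reshape(-1,2)):print(n,v,e)
q=r.x;ax=T(q,(4,69.5));print("axis",ax,"face0")
for k in [(580,-36),(583,-33)]:
    a=np.array(k)-ax;print(np.linalg.norm(a),np.degrees(np.arctan2(a[1],a[0])-q[2]))
# predicted knob in images for locked
for j in (0,.1):
    t=np.radians(175)-j;P=T(q,(4+65*np.cos(t),69.5+65*np.sin(t)))
    for n in("scene","side"):print(j,P,n,proj(n,[*P,66]),proj(n,[*P,84]),proj(n,[*P,48]))
```

```text
[ 615.01 -130.91   -0.29] -16.463701741156633
scene (50, 66, 70) [1.01 4.01]
scene (145, 66, 70) [0.9  0.83]
scene (145, -66, 70) [ 0.31 -3.  ]
scene (50, -66, 70) [ 0.7  -6.49]
side (50, 66, 70) [-0.2  -0.25]
side (145, 66, 70) [-0.07 -2.67]
side (145, -66, 70) [ 0.65 -1.29]
side (50, -66, 70) [ 1.39 -0.64]
scene (-122, -66, 0) [-8.71 -2.03]
side (-122, -66, 0) [-2.67 -3.08]
scene (-122, 66, 16) [-2.16  6.77]
scene (0, 0, 36) [0.73 1.87]
side (0, 0, 36) [1.75 5.63]
scene (4, 69.5, 54) [-0.06  1.32]
side (4, 69.5, 54) [-0.01  1.51]
axis [638.55 -65.39] face0
65.5112854809071 169.8036922706077
64.3025469649345 166.21302189942273
0 [578.05 -41.61] scene [305.91 200.17] [305.83 194.99] [306.   205.22]
0 [578.05 -41.61] side [329.15 203.06] [329.08 196.94] [329.23 209.08]
0.1 [580.73 -35.69] scene [304.65 198.14] [304.55 192.95] [304.76 203.21]
0.1 [580.73 -35.69] side [329.5  201.91] [329.43 195.82] [329.57 207.91]
```

Run:
```python
from h import *
np.set_printoptions(precision=0,suppress=True)
print(bot.tcp_to_grasp)
for n,p,z in [("scene",(308,146),0),("scene",(262,157),0),("scene",(203,166),20),("scene",(330,168),0),("scene",(258,213),14),("scene",(292,209),14),("side",(258,160),100),("side",(375,195),0),
 ("scene",(125,15),420),("scene",(165,50),420),("scene",(125,15),350),("scene",(120,190),0)]:print(n,p,z,plane(n,p,z))
print(tri((135,42),(265,62)))
```

```text
18.8
scene (308, 146) 0 [763. 108.  -0.]
scene (262, 157) 0 [657. 173.   0.]
scene (203, 166) 20 [528. 250.  20.]
scene (330, 168) 0 [738.  14.   0.]
scene (258, 213) 14 [511.  47.  14.]
scene (292, 209) 14 [569.  -6.  14.]
side (258, 160) 100 [428. 242. 100.]
side (375, 195) 0 [764.  86.   0.]
scene (125, 15) 420 [486. 318. 420.]
scene (165, 50) 420 [461. 173. 420.]
scene (125, 15) 350 [547. 432. 350.]
scene (120, 190) 0 [356. 363.  -0.]
(array([479., 293., 381.]), np.float64(8.09465732699509))
```

```bash
python3 -m inch '[0,0,4.5,0,0,0,-1, 0,0,9,0,0,0,-1, 0,-4,10,0,0,0,-1, 0,-8.5,10,0,0,0,-1, 1,-13,10,0,0,-5,-1]'
```

```text
time: 0.65
tool_pos: [173.1, 367.1, 305.0]
tcp_rot: [-3.141, -0.0, 2.737]
contact_force: [0.6, 0.2, 0.2]
grip_width: 56.5
```

```bash
python3 -m inch '[4,-2.5,0,0,0,-8,-1, 8,-5.5,0,0,0,-16,-1, 11.5,-9,0,0,0,-24,-1, 15,-13,0,0,0,-32,-1, 18,-17.5,0,0,0,-40,-1]' && python3 -m inch '[2.5,-4.5,0,0,0,-8,-1, 4.5,-9,0,0,0,-16,-1, 6,-13.5,0,0,0,-24,-1, 7,-18,0,0,0,-32,-1, 8,-22.5,0,0,0,-40,-1]'
python3 - <<'E'
from h import *
print(bot.get_obs()["joint_positions"].round(3))
cv2.imwrite("pics/w1.png",bot.capture("wrist")[:,:,::-1])
E
```

```text
time: 1.15
tool_pos: [350.2, 196.4, 304.9]
tcp_rot: [-3.141, -0.0, 2.034]
contact_force: [1.0, 0.1, 0.2]
grip_width: 16.5
time: 1.65
tool_pos: [430.2, -30.6, 304.7]
tcp_rot: [-3.14, -0.0, 1.329]
contact_force: [0.7, 0.6, 0.2]
grip_width: 0.1
[-0.249  0.102  1.565  0.     1.476 -0.008]
```

View pics/w1.png

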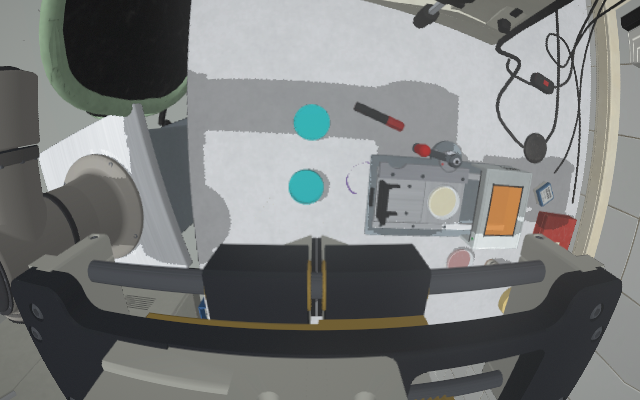

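```bash
cat >> h.py <<'E'
def wplane(p,z,c):
    x=(p[0]-c["cx"])/c["fx"];y=(p[1]-c["cy"])/c["fy"];r=np.hypot(x,y);s=np.sin(r)/r if r>1e-9 else 1
    d=np.array([x*s,y*s,np.cos(r)]);M=c["cam_to_world"];o=M[:3,3];d=M[:3,:3]@d
    return o+d*(z-o[2])/d[2]
E
python3 - <<'E'
from h import *
import pickle
c=bot.calibration("wrist");pickle.dump(c,open("w1.pkl","wb"))
im=cv2.imread("pics/w1.png")[130:280,340:540];cv2.imwrite("pics/w1c.png",cv2.resize(im,None,fx=4,fy=4,interpolation=cv2.INTER_CUBIC))
E
```

```text
(no output)
```

View pics/w1c.png

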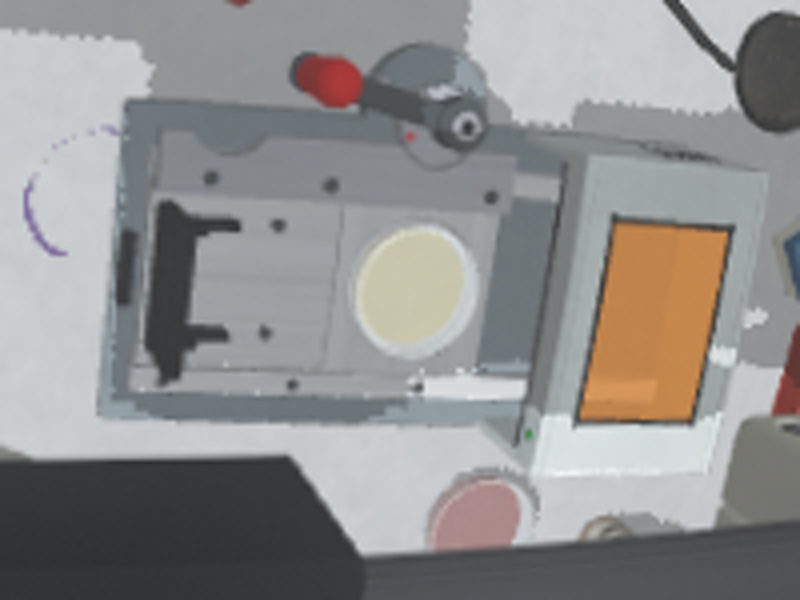

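Run:
```python
from h import *
import pickle
from scipy.optimize import least_squares
np.set_printoptions(precision=1,suppress=True)
c=pickle.load(open("w1.pkl","rb"));print(c["cam_to_world"][:3,3])
C=lambda u,v:(340+u/4-.375,130+v/4-.375)
obs=[((467,127),(4,69.5,54)),((418,290),(0,0,36)),((127,100),(-122,66,16)),((98,415),(-122,-66,16)),((590,155),(50,66,70)),((768,172),(145,66,70)),((708,474),(145,-66,70)),((530,474),(50,-66,70))]
W=[(wplane(C(*p),v[2],c)[:2],np.array(v[:2])) for p,v in obs]
def T(q,v): c,s=np.cos(q[2]),np.sin(q[2]);return np.array([q[0]+c*v[0]-s*v[1],q[1]+s*v[0]+c*v[1]])
r=least_squares(lambda q:np.concatenate([T(q,v)-w for w,v in W]),[614,-134,-.28],loss="soft_l1",f_scale=3)
print(r.x,np.degrees(r.x[2]));
for (_,v),e,(w,_) in zip(obs,r.fun.reshape(-1,2),W):print(v,w,e)
q=r.x
def inv(w): d=np.array(w)[:2]-q[:2];cc,s=np.cos(q[2]),np.sin(q[2]);return np.array([cc*d[0]+s*d[1],-s*d[0]+cc*d[1]])
k=wplane(C(338,83),84,c);print("knob top",k,inv(k))
k2=wplane(C(305,72),48,c);print("knob base",k2,inv(k2))
a=inv(k)-[4,69.5];print(np.linalg.norm(a),np.degrees(np.arctan2(a[1],a[0])))
for p in [(168,205),(183,200),(194,205),(148,350),(160,383),(180,385)]:
    print(p,inv(wplane(C(*p),68,c)),inv(wplane(C(*p),27,c)))
```

```text
[450.   35.6 482.7]
[ 614.2 -139.8   -0.3] -16.989574501337643
(4, 69.5, 54) [637.9 -75. ] [0.4 0.4]
(0, 0, 36) [ 614.9 -139.9] [-0.7  0.1]
(-122, 66, 16) [516.9 -42.4] [-0.1  1.4]
(-122, -66, 16) [ 478.7 -165.5] [-0.5 -1.8]
(50, 66, 70) [681.8 -92.6] [-0.5  1.3]
(145, 66, 70) [ 769.8 -118.5] [ 2.3 -0.6]
(145, -66, 70) [ 733.4 -245.4] [0.1 0.1]
(50, -66, 70) [ 643.2 -216.5] [-0.5 -1.1]
knob top [579.6 -41.8  84. ] [-61.7  83.6]
knob base [579.4 -42.1  48. ] [-61.8  83.3]
67.24431244577806 167.8839505372798
(168, 205) [-113.7   35.1] [-104.4   26.7]
(183, 200) [-108.5   37.2] [-98.7  29. ]
(194, 205) [-104.4   35.6] [-94.1  27.3]
(148, 350) [-115.7  -18.1] [-106.6  -31.7]
(160, 383) [-110.   -30.5] [-100.2  -45.4]
(180, 385) [-102.4  -31.1] [-91.9 -46. ]
```

Run:
```python
from h import *
import pickle
print(bot.get_obs()["tool_pos"],bot.get_obs()["dq"].round(4))
c=bot.calibration("wrist");im=bot.capture("wrist")[:,:,::-1];pickle.dump(c,open("w2.pkl","wb"));cv2.imwrite("pics/w2.png",im)
print(c["cam_to_world"][:3,3],bot.get_obs()["tool_pos"])
im=im[130:280,340:540];cv2.imwrite("pics/w2c.png",cv2.resize(im,None,fx=4,fy=4,interpolation=cv2.INTER_CUBIC))
```

```text
[431.60803372 -36.73202247 304.31532488] [ 0.1113 -0.0186  0.0435  0.0285  0.0079 -0.071 ]
[449.95391642  35.62689434 482.73107088] [430.84437266 -33.35993008 304.21544723]
```

View pics/w2c.png

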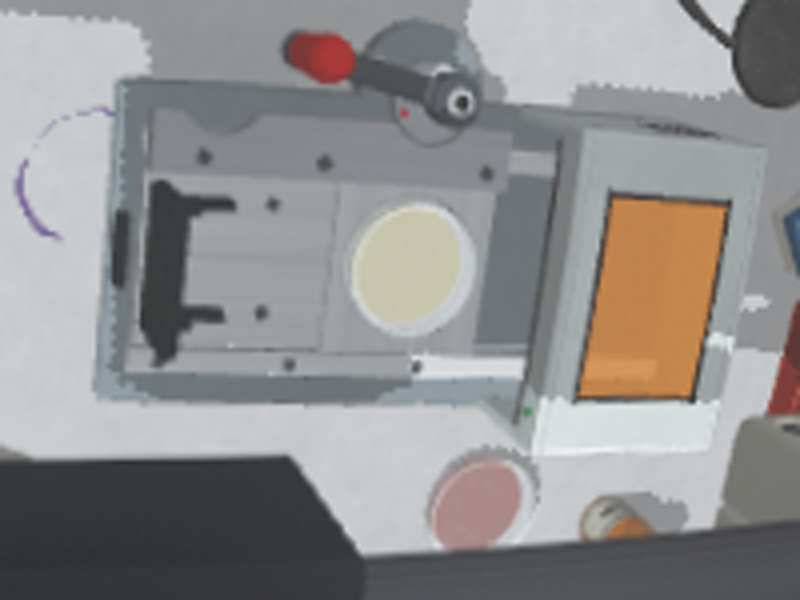

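```bash
cat > fit.py <<'E'
from h import *
import pickle
from scipy.optimize import least_squares
np.set_printoptions(precision=1,suppress=True)
def T(q,v): c,s=np.cos(q[2]),np.sin(q[2]);return np.array([q[0]+c*v[0]-s*v[1],q[1]+s*v[0]+c*v[1]])
def inv(q,w): d=np.array(w)[:2]-q[:2];cc,s=np.cos(q[2]),np.sin(q[2]);return np.array([cc*d[0]+s*d[1],-s*d[0]+cc*d[1]])
E
python3 - <<'E'
from fit import *
c=pickle.load(open("w2.pkl","rb"))
C=lambda u,v:(340+u/4-.375,130+v/4-.375)
obs=[((461,102),(4,69.5,54)),((413,268),(0,0,36)),((120,80),(-122,66,16)),((95,397),(-122,-66,16)),((586,130),(50,66,70)),((766,150),(145,66,70)),((708,452),(145,-66,70)),((530,453),(50,-66,70))]
W=[(wplane(C(*p),v[2],c)[:2],np.array(v[:2])) for p,v in obs]
r=least_squares(lambda q:np.concatenate([T(q,v)-w for w,v in W]),[614,-134,-.28],loss="soft_l1",f_scale=3)
q=r.x;print(q,np.degrees(q[2]))
for (_,v),e,(w,_) in zip(obs,r.fun.reshape(-1,2),W):print(v,w,e)
for u,z in [((331,58),84),((298,47),48)]:
    k=wplane(C(*u),z,c);a=inv(q,k)-[4,69.5];print("knob",k,inv(q,k),np.linalg.norm(a),np.degrees(np.arctan2(a[1],a[0])))
for p in [(160,181),(177,181),(187,188),(140,330),(153,363),(172,362)]:
    print(p,inv(q,wplane(C(*p),68,c)),inv(q,wplane(C(*p),27,c)))
E
```

```text
[ 613.8 -130.5   -0.3] -16.614669704773213
(4, 69.5, 54) [637.  -65.1] [0.5 0. ]
(0, 0, 36) [ 614.  -130.3] [-0.2 -0.2]
(-122, 66, 16) [515.9 -34.3] [-0.2  1.9]
(-122, -66, 16) [ 479.1 -157.5] [-1.1 -1.4]
(50, 66, 70) [681.3 -82.7] [-0.7  1.2]
(145, 66, 70) [ 769.5 -109.2] [2.1 0.4]
(145, -66, 70) [ 733.2 -234.6] [ 0.7 -0.6]
(50, -66, 70) [ 643.8 -207. ] [-0.9 -1. ]
knob [578.7 -33.   84. ] [-61.5  83.5] 66.97578882053519 167.97642407394673
knob [578.6 -32.5  48. ] [-61.8  83.9] 67.31911125461905 167.68801892464762
(160, 181) [-114.    35.4] [-105.1   27.8]
(177, 181) [-108.    35.7] [-98.5  28.1]
(187, 188) [-104.2   33.4] [-94.3  25.6]
(140, 330) [-116.5  -18.7] [-107.8  -31.7]
(153, 363) [-110.5  -31. ] [-101.2  -45.2]
(172, 362) [-103.5  -30.4] [-93.5 -44.6]
```

Wrist view: knob top at crop (331,58), hub at (461,102), plate's top rear edge about (165,270). This agrees with the scene fit: viewer at (614,-130.6), yaw -16.6°. The lever reads about 168°. I'll check the finger shape before pushing.

Run:
```python
from h import *
o=bot.get_obs();print(o["tool_pos"],o["time"],proj("side",o["tool_pos"]),proj("scene",o["tool_pos"]))
for n in("side","scene"):
    im=bot.capture(n)[:,:,::-1];cv2.imwrite(f"pics/{n}1.png",im)
    p=proj(n,o["tool_pos"]).astype(int);x,y=p;im=im[max(0,y-80):y+50,max(0,x-80):x+80]
    cv2.imwrite(f"pics/{n}1c.png",cv2.resize(im,None,fx=4,fy=4,interpolation=cv2.INTER_CUBIC))
```

```text
[430.84437266 -33.35993008 304.21544723] 1.75 [263.97072442 116.89890983] [245.35228474 161.23133419]
```

View pics/side1c.png

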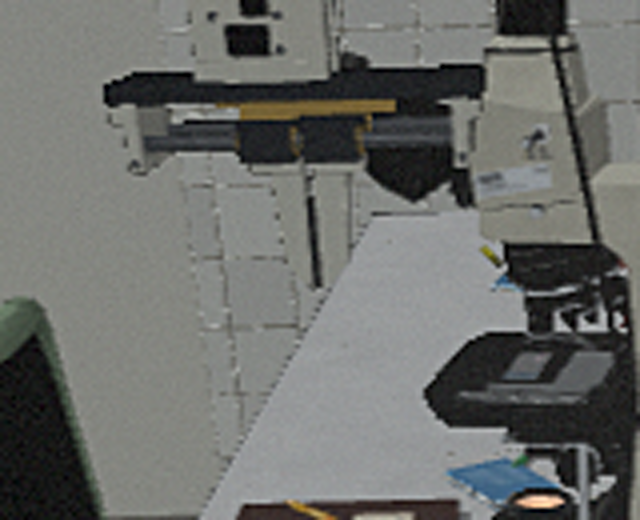

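View pics/scene1.png

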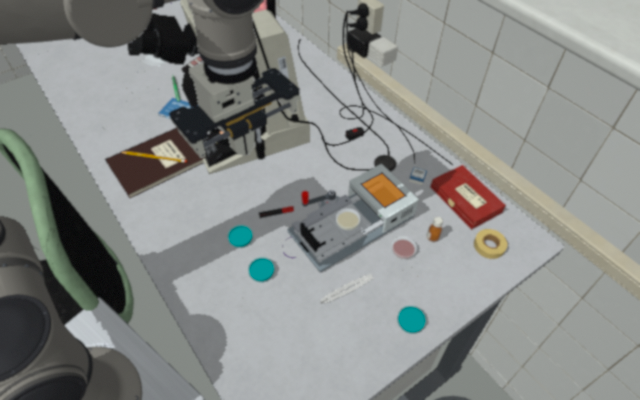

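```bash
cat > path.py <<'E'
from fit import *
Q=(614.0,-130.6,np.radians(-16.6))
AX=T(Q,(4,69.5))
def tcp(th,close=False,xa=-60,gap=0,hx=9.5,hy=17,R=65,rk=9):
    a=np.radians(th)+Q[2];K=AX+R*np.array([np.cos(a),np.sin(a)])
    n=np.array([np.sin(a),-np.cos(a)])*(-1 if close else 1)
    x=np.radians(xa);ex=np.array([np.cos(x),np.sin(x)]);ey=np.array([-np.sin(x),np.cos(x)])
    f=lambda v:np.clip(v/.4,-1,1)
    return K-(rk+gap)*n-hx*f(n@ex)*ex-hy*f(n@ey)*ey
E
python3 - <<'E'
from path import *
print("axis",AX)
for cl in (0,1):
  for g in (25,0): print("closestart" if cl else "openstart",tcp(55 if cl else 168,cl,gap=g),inv(Q,tcp(55 if cl else 168,cl,gap=g)))
  for th in (range(168,46,-8) if not cl else range(55,184,8)): print(th,tcp(th,cl).round(0))
print("plate", [T(Q,(x,0)).round(0) for x in (-150,-121,-36,-30)])
E
```

```text
axis [637.7 -65.1]
openstart [554.4 -80.6] [-71.4  30.9]
openstart [566.3 -58.7] [-66.2  55.3]
168 [566. -59.]
160 [570. -50.]
152 [574. -40.]
144 [578. -30.]
136 [583. -21.]
128 [589. -13.]
120 [596.  -7.]
112 [603.  -2.]
104 [612.  -0.]
96 [621.   0.]
88 [630.  -1.]
80 [639.  -3.]
72 [648.  -7.]
64 [659.  -9.]
56 [671. -12.]
48 [683. -16.]
closestart [719.9 -56.5] [ 80.3 101.2]
closestart [704.3 -36.9] [ 59.8 115.6]
55 [704. -37.]
63 [704. -27.]
71 [702. -17.]
79 [695. -11.]
87 [687.  -7.]
95 [679.  -3.]
103 [670.  -1.]
111 [661.   1.]
119 [651.   3.]
127 [640.   4.]
135 [630.   4.]
143 [620.   3.]
151 [610.   1.]
159 [602.  -2.]
167 [596.  -8.]
175 [591. -16.]
183 [587. -24.]
plate [array([470., -88.]), array([498., -96.]), array([ 580., -120.]), array([ 585., -122.])]
```

```bash
python3 -m inch '[2,-1,0,0,0,-8,-1, 4,-2,0,0,0,-16,-1, 6,-3,0,0,0,-24,-1, 8,-4,0,0,0,-32,-1, 10,-4.7,0,0,0,-40,-1]' && python3 -m inch '[0.5,0,-2,0,0,-8,-1, 1,0,-5,0,0,-16,-1, 1.5,0,-8,0,0,-24,-1, 2,0,-11,0,0,-32,-1, 2.2,0,-13,0,0,-40,-1]' && python3 -m inch '[0,0,-1,0,0,-8,-1, 0,0,-2,0,0,-16,-1, 0,0,-3,0,0,-24,-1, 0,0,-4,0,0,-32,-1, 0,0,-4,0,0,-40,-1]'
```

```text
time: 2.35
tool_pos: [530.7, -74.6, 304.5]
tcp_rot: [-3.139, -0.001, 0.634]
contact_force: [1.0, -0.4, 0.8]
grip_width: 0.3
time: 2.85
tool_pos: [552.0, -72.0, 172.3]
tcp_rot: [-3.138, 0.002, -0.066]
contact_force: [0.3, -0.4, -0.1]
grip_width: 0.8
time: 3.35
tool_pos: [551.0, -69.4, 131.0]
tcp_rot: [-3.139, 0.005, -0.766]
contact_force: [-0.9, 0.6, -0.5]
grip_width: 0.2
```

```bash
python3 -m inch '[0.3,-1.2,-1,0,0,-8,-1, 0.3,-1.2,-2,0,0,-16,-1, 0.3,-1.2,-3,0,0,-16,-1, 0.3,-1.2,-3,0,0,-16,-1, 0.3,-1.2,-3,0,0,-16,-1]'
python3 - <<'E'
from fit import *
print(bot.get_obs()["joint_positions"].round(2),bot.get_obs()["tool_pos"],bot.get_obs()["dq"].round(3))
c=bot.calibration("wrist");pickle.dump(c,open("w3.pkl","wb"));cv2.imwrite("pics/w3.png",bot.capture("wrist")[:,:,::-1])
E
```

```text
time: 3.85
tool_pos: [553.9, -80.5, 101.1]
tcp_rot: [-3.139, 0.005, -1.041]
contact_force: [-0.1, 0.3, 0.5]
grip_width: 0.5
[-0.3  0.5  1.6  0.   1.1  2.3] [553.9 -80.5 101.1] [-0. -0. -0. -0.  0.  0.]
```

View pics/w3.png

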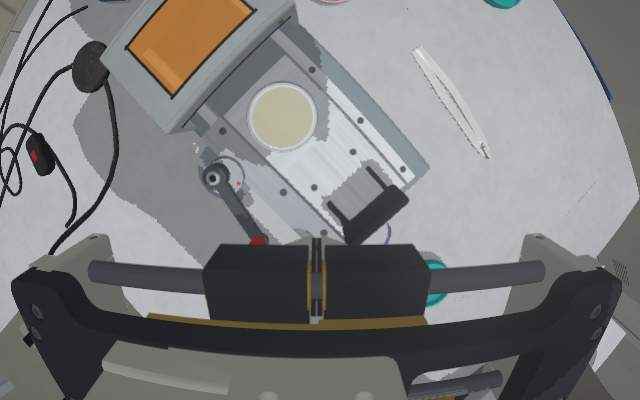

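The wrist view shows the knob at (258,240) beside the fingers, the hub at (213,178), the dish at (282,118) and the plate at (378,215). Quick consistency check.

Run:
```python
from path import *
c=pickle.load(open("w3.pkl","rb"))
for nm,p,z in [("hub",(213,178),54),("dish",(282,118),36),("knobtop",(260,240),84),("plate top L rear",(357,245),68),("plate R rear",(409,200),68)]:
    w=wplane(p,z,c);print(nm,w,inv(Q,w))
```

```text
hub [637.2 -66.3  54. ] [ 3.8 68.2]
dish [ 613.6 -130.7   36. ] [-0.4 -0.2]
knobtop [582.9 -54.   84. ] [-51.7  64.5]
plate top L rear [517.5 -79.8  68. ] [-107.    21.1]
plate R rear [ 503.1 -128.9   68. ] [-106.8  -30.1]
```

```bash
python3 -m inch '[0,0,-2,0,0,0,-1, 0,0,-4.4,0,0,0,-1, 0.4,0.8,-4.4,0,0,0,-1, 1.0,1.8,-4.4,0,0,0,-1, 1.2,2.1,-4.4,0,0,0,-1]'
```

```text
time: 4.4
tool_pos: [568.0, -58.5, 58.9]
tcp_rot: [-3.137, 0.003, -1.04]
contact_force: [-0.0, 0.3, -1.2]
grip_width: 0.6
```

```bash
python3 -m inch '[0.2,0.9,-0.2,0,0,0,-1, 0.6,1.9,-0.2,0,0,0,-1, 1.0,2.9,-0.2,0,0,0,-1, 1.5,3.8,-0.2,0,0,0,-1, 1.5,3.8,-0.2,0,0,0,-1]'
python3 - <<'E'
from path import *
print(bot.get_obs()["tool_pos"],bot.get_obs()["contact_force"])
for n in ("scene","side"):
    cv2.imwrite(f"pics/{n}2.png",bot.capture(n)[:,:,::-1])
a=cv2.imread("pics/scene2.png")[140:270,250:450];b=cv2.imread("pics/side2.png")[150:280,250:450]
cv2.imwrite("pics/c2.png",cv2.resize(np.hstack([a,b]),None,fx=2,fy=2,interpolation=cv2.INTER_CUBIC))
E
```

```text
time: 4.9
tool_pos: [583.8, -19.2, 57.3]
tcp_rot: [-3.135, 0.002, -1.039]
contact_force: [0.2, 0.4, 1.0]
grip_width: 0.5
[583.8 -19.2  57.3] [0.2 0.4 1. ]
```

View pics/c2.png

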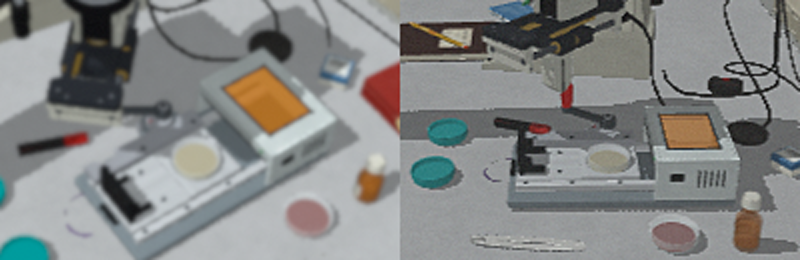

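Run:
```python
from path import *
im=cv2.imread("pics/side2.png");hsv=cv2.cvtColor(im,cv2.COLOR_BGR2HSV)
red=(((hsv[...,0]<6)|(hsv[...,0]>174))&(hsv[...,1]>150)&(hsv[...,2]>120)).astype(np.uint8)
k=blob(im,red,(326,185,345,208));print(k)
for th in (168,160,150,140,136):
    a=np.radians(th)+Q[2];K=AX+65*np.array([np.cos(a),np.sin(a)]);print(th,K,proj("side",[*K,66]),proj("side",[*K,84]))
print(proj("side",bot.get_obs()["tool_pos"]))
cv2.imwrite("pics/c2b.png",cv2.resize(im[150:230,290:390],None,fx=7,fy=7,interpolation=cv2.INTER_CUBIC))
```

```text
(array([333.3, 198.2]), array([331, 192,   5,  12,  34], dtype=int32))
168 [580.6 -34. ] [329.3 201.6] [329.2 195.6]
160 [585.5 -26.4] [330.2 200.1] [330.2 194.1]
150 [593.  -17.9] [332.  198.3] [332.  192.3]
140 [601.9 -10.9] [334.4 196.7] [334.4 190.8]
136 [605.8  -8.5] [335.5 196.2] [335.5 190.2]
[328.6 202.3]
```

View pics/c2b.png

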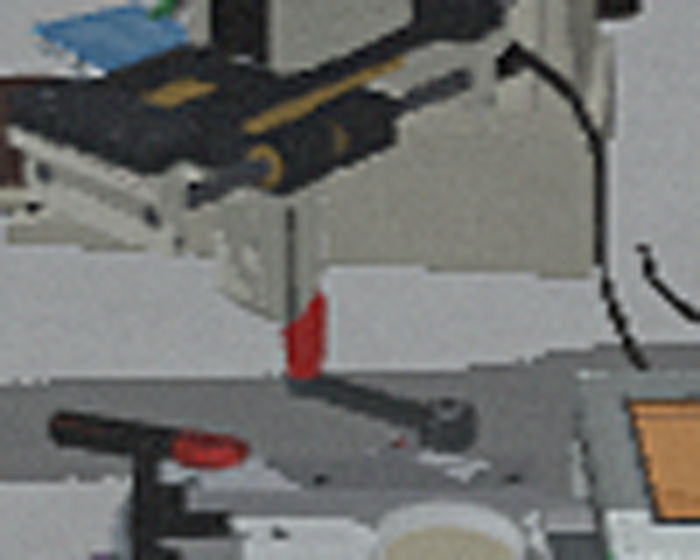

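Run:
```python
from path import *
p0=np.array([583.8,-19.2])
for th in range(140,45,-6): print(th,((tcp(th,hy=13)-p0)/10).round(1), tcp(th,hy=13).round(0))
```

```text
140 [ 0.  -0.4] [584. -24.]
134 [0.4 0.2] [588. -17.]
128 [0.9 0.8] [593. -11.]
122 [1.4 1.3] [597.  -6.]
116 [1.9 1.7] [603.  -2.]
110 [2.5 2. ] [609.   1.]
104 [3.2 2.1] [616.   2.]
98 [3.9 2.1] [623.   2.]
92 [4.6 2.1] [629.   2.]
86 [5.2 2. ] [636.   1.]
80 [5.9 1.8] [643.  -1.]
74 [6.5 1.5] [649.  -4.]
68 [7.2 1.3] [656.  -6.]
62 [8.1 1.1] [665.  -9.]
56 [8.9 0.8] [673. -11.]
50 [9.7 0.5] [681. -15.]
```

```bash
python3 -m inch '[0.7,0.5,0,0,0,0,-1, 1.4,1.3,0,0,0,0,-1, 1.9,1.7,0,0,0,0,-1, 2.5,2.0,0,0,0,0,-1, 3.2,2.1,0,0,0,0,-1]'; python3 -c "
from plant import bot;o=bot.get_obs();print(o['tool_pos'],o['contact_force'])"
```

```text
time: 5.5
tool_pos: [611.8, -1.8, 56.2]
tcp_rot: [3.138, 0.004, -1.04]
contact_force: [-20.4, -25.5, 7.7]
grip_width: 0.3
[611.80954241  -1.82756229  56.17094968] [-20.35509535 -25.50611685   7.71655233]
```

Run:
```python
from path import *
for n in ("scene","side"):
    cv2.imwrite(f"pics/{n}3.png",bot.capture(n)[:,:,::-1])
o=bot.get_obs();print(o["tool_pos"],o["contact_force"],o["moment"])
im=cv2.imread("pics/side3.png")
cv2.imwrite("pics/c3.png",cv2.resize(im[130:230,290:400],None,fx=6,fy=6,interpolation=cv2.INTER_CUBIC))
im=cv2.imread("pics/scene3.png")
cv2.imwrite("pics/c3b.png",cv2.resize(im[100:230,250:380],None,fx=4.5,fy=4.5,interpolation=cv2.INTER_CUBIC))
```

```text
[612.7  -2.1  56. ] [-11.1 -17.6   4.5] [-1.5  1.4 -0.5]
```

View pics/c3.png

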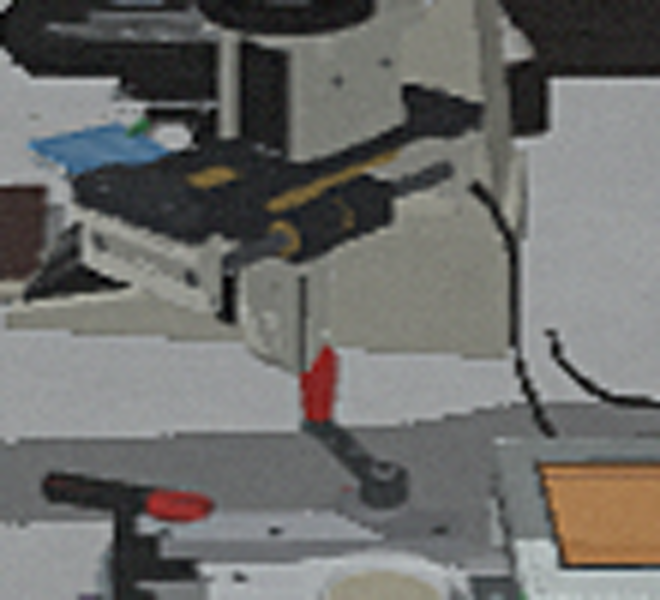

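View pics/c3b.png

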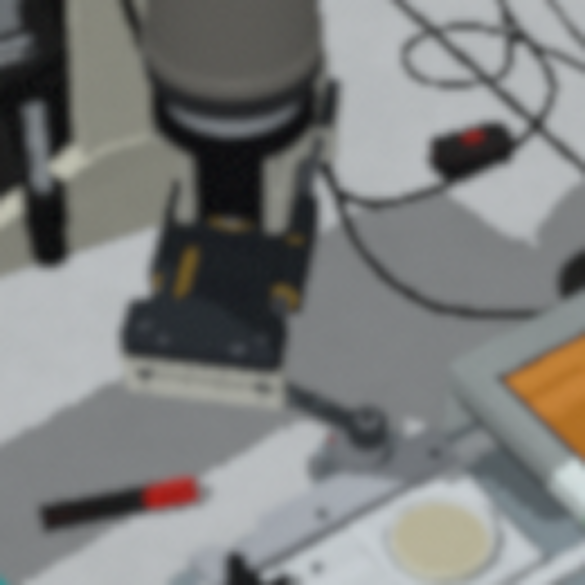

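Run:
```python
from h import *
np.set_printoptions(precision=0,suppress=True)
a=cv2.imread("pics/scene0.png")[0:200,210:410];cv2.imwrite("pics/ca.png",cv2.resize(a,None,fx=3,fy=3,interpolation=cv2.INTER_CUBIC))
a=cv2.imread("pics/side0.png")[0:230,290:450];cv2.imwrite("pics/cb.png",cv2.resize(a,None,fx=2.6,fy=2.6,interpolation=cv2.INTER_CUBIC))
for z in range(0,560,40): print(z,proj("scene",[600,80,z]),proj("side",[600,80,z]))
```

```text
0 [274. 187.] [325. 203.]
40 [273. 176.] [325. 191.]
80 [272. 165.] [325. 179.]
120 [271. 153.] [324. 166.]
160 [269. 140.] [324. 153.]
200 [268. 126.] [324. 139.]
240 [267. 112.] [324. 125.]
280 [265.  96.] [323. 110.]
320 [264.  80.] [323.  95.]
360 [262.  63.] [323.  79.]
400 [261.  44.] [322.  62.]
440 [259.  24.] [322.  45.]
480 [257.   3.] [322.  27.]
520 [255. -20.] [321.   8.]
```

View pics/ca.png

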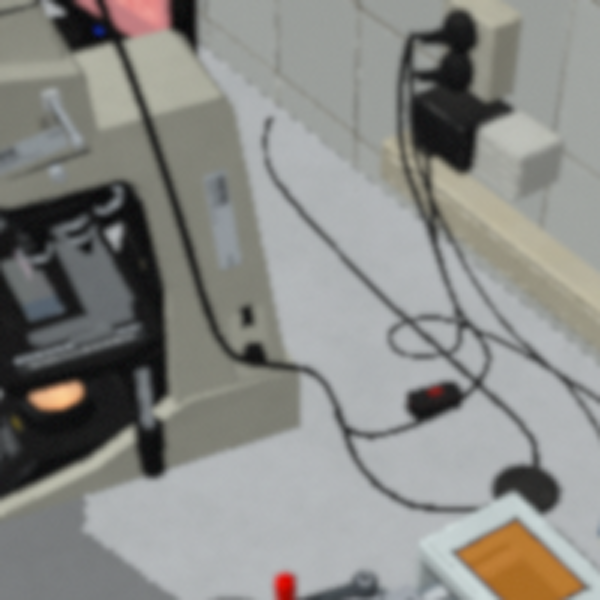

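View pics/cb.png

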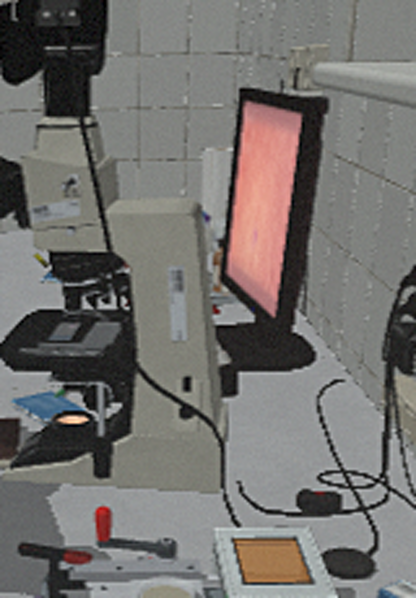

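Run:
```python
from h import *
np.set_printoptions(precision=0,suppress=True)
for s,d in [((248,10),(323,48)),((260,46),(329,80)),((273,83),(336,115)),((283,112),(345,142)),((290,119),(350,148)),((300,121),(362,155)),((317,125),(371,161)),((325,143),(376,172)),((330,153),(376,185))]:print(s,d,tri(s,d))
```

```text
(248, 10) (323, 48) (array([621., 133., 432.]), np.float64(12.698222477070422))
(260, 46) (329, 80) (array([635., 125., 353.]), np.float64(13.718807012192935))
(273, 83) (336, 115) (array([651., 113., 260.]), np.float64(14.248738841401412))
(283, 112) (345, 142) (array([670., 103., 178.]), np.float64(3.281900167410381))
(290, 119) (350, 148) (array([679.,  89., 162.]), np.float64(1.3964071331471004))
(300, 121) (362, 155) (array([714.,  88., 136.]), np.float64(6.376274133907512))
(317, 125) (371, 161) (array([730.,  50., 131.]), np.float64(1.0518128227761392))
(325, 143) (376, 172) (array([725.,  16., 106.]), np.float64(16.92941807983878))
(330, 153) (376, 185) (array([726.,   4.,  74.]), np.float64(7.435381410496237))
```

The side view shows the knob at about (343,194), so the lever has turned to roughly 115–120°. There is also a 20–30 N force that the lever can't explain. Triangulated, the cable bends out to about (680,90,162) and (730,50,131), so the gripper's far end has probably reached it. I'll back off towards the robot's right and re-approach with the body turned and tilted away.

```bash
python3 -m inch '[-0.6,-1.0,0,0,0,0,-1, -1.2,-2.5,0,0,0,0,-1, -2,-5,1,0,0,0,-1, -2.5,-8,4,0,0,-6,-1, -2.5,-10,7,0,0,-12,-1]';  python3 -m inch '[0,0,1,5,0,-6,-1, 0,0,2,10,0,-12,-1, 0,0,2,15,0,-12,-1, 0,0,2,15,0,-12,-1, 0,0,2,15,0,-12,-1]'
python3 - <<'E'
from path import *
o=bot.get_obs();print(o["joint_positions"].round(2),o["contact_force"],o["moment"],o["dq"].round(3))
c=bot.calibration("wrist");pickle.dump(c,open("w4.pkl","wb"));cv2.imwrite("pics/w4.png",bot.capture("wrist")[:,:,::-1])
for n in ("scene","side"):
    cv2.imwrite(f"pics/{n}4.png",bot.capture(n)[:,:,::-1])
a=cv2.imread("pics/scene4.png")[0:260,200:460];b=cv2.imread("pics/side4.png")[30:290,200:460]
cv2.imwrite("pics/c4.png",cv2.resize(np.hstack([a,b]),None,fx=1.53,fy=1.53,interpolation=cv2.INTER_CUBIC))
E
```

```text
time: 6.1
tool_pos: [586.8, -103.6, 126.2]
tcp_rot: [3.138, 0.005, -1.256]
contact_force: [1.3, -0.7, -0.1]
grip_width: 0.1
time: 6.6
tool_pos: [586.6, -104.2, 145.7]
tcp_rot: [-3.09, 0.259, -1.46]
contact_force: [0.6, -0.1, -0.8]
grip_width: 0.7
[-0.5  0.6  1.4  0.3  1.3  2.5] [ 0.6 -0.1 -0.8] [-0.1  0.2 -0. ] [ 0. -0.  0. -0.  0.  0.]
```

View pics/w4.png

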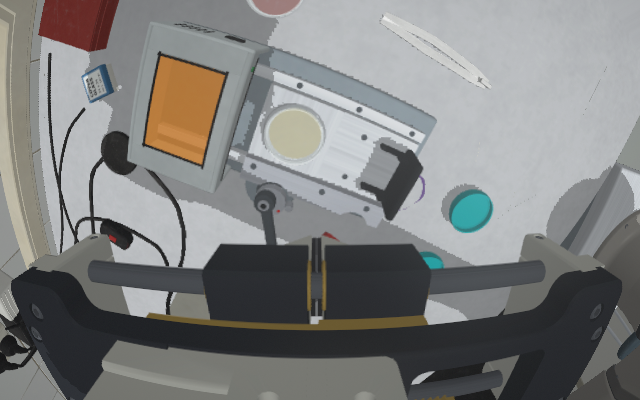

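View pics/c4.png

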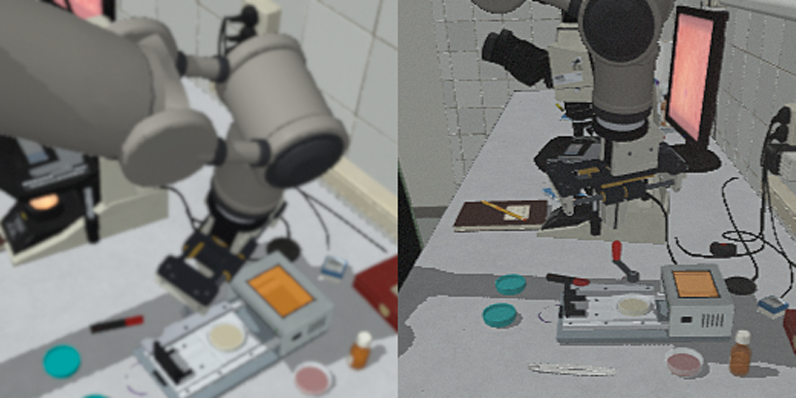

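Run:
```python
from path import *
im=cv2.imread("pics/side4.png");hsv=cv2.cvtColor(im,cv2.COLOR_BGR2HSV)
red=(((hsv[...,0]<6)|(hsv[...,0]>174))&(hsv[...,1]>150)&(hsv[...,2]>120)).astype(np.uint8)
k=blob(im,red,(335,180,352,206));print(k);w=plane("side",k[0],66)
print(w,np.degrees(np.arctan2(*(w[:2]-AX)[::-1])-Q[2]))
c=pickle.load(open("w4.pkl","rb"))
h=wplane((264,199),54,c);b=wplane((270,238),46,c);print(h,b,inv(Q,h),np.degrees(np.arctan2(*(b[:2]-AX)[::-1])-Q[2]))
for th in (125,118,112,106): 
    a=np.radians(th)+Q[2];K=AX+65*np.array([np.cos(a),np.sin(a)]);print(th,K,proj("side",[*K,66]))
# path with x=-85
for th in range(120,46,-6): print(th,tcp(th,xa=-83,hy=13).round(0))
print(tcp(118,xa=-83,hy=13,gap=20))
o=bot.get_obs();print(o["tcp_rot"])
from scipy.spatial.transform import Rotation as Ro
print(Ro.from_euler("xyz",o["tcp_rot"]).as_matrix())
```

```text
(array([342.6, 193.1]), array([341, 187,   5,  13,  50], dtype=int32))
[629.9   3.7  66. ] 113.07888527168697
[636.7 -74.   54. ] [631.6 -22.5  46. ] [ 5.6 60.8] 114.70980590648618
125 [617.2  -3.5] [339.  194.8]
118 [624.8  -1.4] [341.4 194.1]
112 [631.6  -0.4] [343.6 193.6]
106 [638.4  -0.1] [345.9 193.2]
120 [601.  -8.]
114 [608.  -4.]
108 [614.   0.]
102 [620.   4.]
96 [627.   6.]
90 [634.   8.]
84 [640.   6.]
78 [647.   4.]
72 [653.   1.]
66 [659.  -2.]
60 [665.  -6.]
54 [670. -11.]
48 [674. -16.]
[583.7 -10.5]
[-3.1  0.3 -1.5]
[[ 0.1 -1.   0. ]
 [-1.  -0.1  0.3]
 [-0.3 -0.1 -1. ]]
```

```bash
python3 -m inch '[-0.5,3,-3,0,0,0,-1, -0.5,6,-6,0,0,0,-1, -0.3,9.3,-8.6,0,0,0,-1, 0.7,9.7,-8.6,0,0,0,-1, 1.5,9.8,-8.6,0,0,0,-1]'
python3 - <<'E'
from path import *
o=bot.get_obs();print(o["tool_pos"],o["contact_force"],o["moment"],o["dq"].round(3))
for n in ("scene","side"):
    cv2.imwrite(f"pics/{n}5.png",bot.capture(n)[:,:,::-1])
a=cv2.imread("pics/scene5.png")[80:240,230:390];b=cv2.imread("pics/side5.png")[100:260,260:420]
cv2.imwrite("pics/c5.png",cv2.resize(np.hstack([a,b]),None,fx=2.5,fy=2.5,interpolation=cv2.INTER_CUBIC))
E
```

```text
time: 7.25
tool_pos: [602.3, -2.9, 60.1]
tcp_rot: [-3.09, 0.259, -1.454]
contact_force: [0.5, -0.5, 0.0]
grip_width: 0.7
[602.3  -2.9  60.1] [ 0.5 -0.5  0. ] [-0.1  0.1  0. ] [ 0.   0.1 -0.3 -0.   0.1  0.1]
```

View pics/c5.png

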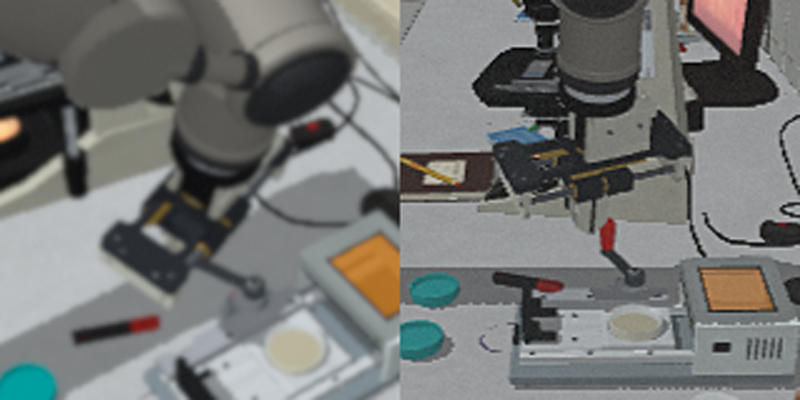

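```bash
python3 -m inch '[0.8,0.3,-0.1,0,0,0,-1, 1.6,0.5,-0.2,0,0,0,-1, 2.4,0.6,-0.2,0,0,0,-1, 3.2,0.6,-0.2,0,0,0,-1, 3.8,0.5,-0.2,0,0,0,-1]'
python3 - <<'E'
from path import *
o=bot.get_obs();print(o["tool_pos"],o["contact_force"],o["moment"],o["dq"].round(3))
for n in ("scene","side"):
    cv2.imwrite(f"pics/{n}6.png",bot.capture(n)[:,:,::-1])
a=cv2.imread("pics/scene6.png")[80:240,230:390];b=cv2.imread("pics/side6.png")[100:260,260:420]
cv2.imwrite("pics/c6.png",cv2.resize(np.hstack([a,b]),None,fx=2.5,fy=2.5,interpolation=cv2.INTER_CUBIC))
E
```

```text
time: 7.85
tool_pos: [642.7, 0.0, 59.7]
tcp_rot: [-3.086, 0.258, -1.455]
contact_force: [-3.7, 0.5, 6.4]
grip_width: 0.5
[642.7   0.   59.7] [-3.7  0.5  6.4] [0.3 0.6 0.2] [ 0.   0.1 -0.2 -0.   0.1  0. ]
```

View pics/c6.png

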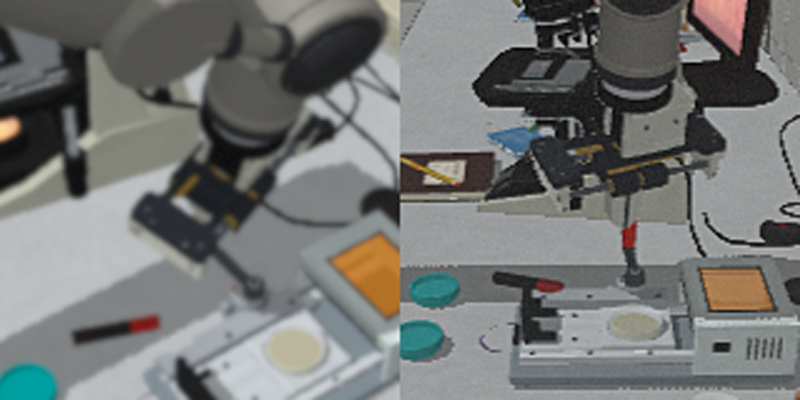

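```bash
python3 -m inch '[0.5,0.3,0,0,0,0,-1, 1.0,0.2,0,0,0,0,-1, 1.6,-0.1,0,0,0,0,-1, 2.2,-0.4,0,0,0,0,-1, 2.7,-0.8,0,0,0,0,-1]'
python3 - <<'E'
from path import *
o=bot.get_obs();print(o["tool_pos"],o["contact_force"],o["moment"],o["dq"].round(3))
for n in ("scene","side"):
    cv2.imwrite(f"pics/{n}7.png",bot.capture(n)[:,:,::-1])
a=cv2.imread("pics/scene7.png")[80:240,230:390];b=cv2.imread("pics/side7.png")[100:260,260:420]
cv2.imwrite("pics/c7.png",cv2.resize(np.hstack([a,b]),None,fx=2.5,fy=2.5,interpolation=cv2.INTER_CUBIC))
E
```

```text
time: 8.45
tool_pos: [669.5, -9.2, 59.5]
tcp_rot: [-3.087, 0.257, -1.456]
contact_force: [-6.7, -3.5, 5.4]
grip_width: 0.1
[669.5  -9.2  59.5] [-6.7 -3.5  5.4] [-0.4  1.3  0.3] [-0.   0.1 -0.2 -0.   0.1 -0. ]
```

View pics/c7.png

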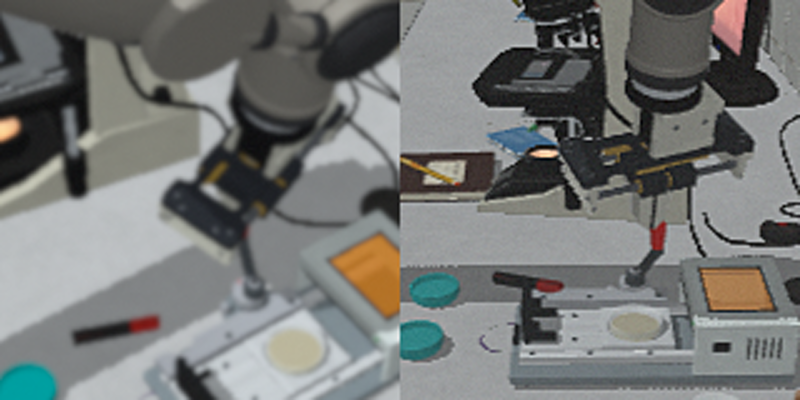

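```bash
cat > lev.py <<'E'
from path import *
import sys
f,x0,y0,x1,y1=sys.argv[1],*map(int,sys.argv[2:6])
im=cv2.imread(f);hsv=cv2.cvtColor(im,cv2.COLOR_BGR2HSV)
red=(((hsv[...,0]<6)|(hsv[...,0]>174))&(hsv[...,1]>150)&(hsv[...,2]>120)).astype(np.uint8)
k=blob(im,red,(x0,y0,x1,y1));print(k);n="side" if "side" in f else "scene"
w=plane(n,k[0],66);print(w,np.linalg.norm(w[:2]-AX),np.degrees(np.arctan2(*(w[:2]-AX)[::-1])-Q[2]))
x,y=k[0].astype(int)
cv2.imwrite("pics/lev.png",cv2.resize(im[y-50:y+40,x-50:x+50],None,fx=7,fy=6,interpolation=cv2.INTER_CUBIC))
E
python3 lev.py pics/side7.png 355 180 372 208; python3 -c "
from path import *
for th in (90,84,78,72,66,60,55):
    a=np.radians(th)+Q[2];K=AX+65*np.array([np.cos(a),np.sin(a)]);print(th,K,proj('side',[*K,66]))"
```

```text
(array([362.9, 194.5]), array([361, 189,   5,  11,  38], dtype=int32))
[680.  -21.4  66. ] 60.85311601452823 62.547884776890434
90 [656.3  -2.8] [352.4 192.8]
84 [662.7  -5.1] [354.9 192.8]
78 [668.8  -8.1] [357.3 193. ]
72 [674.6 -11.6] [359.8 193.2]
66 [680.  -15.8] [362.2 193.6]
60 [684.9 -20.5] [364.5 194.1]
55 [688.6 -24.8] [366.3 194.6]
```

View pics/lev.png

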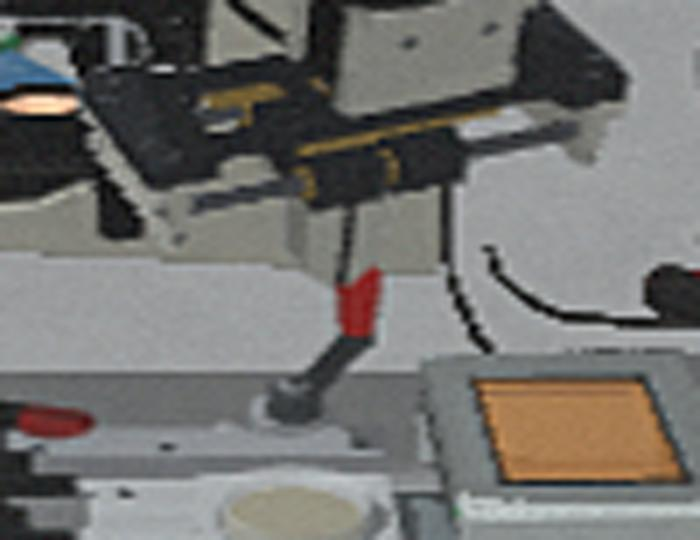

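```bash
python3 -m inch '[0.3,-0.1,0,0,0,0,-1, 0.6,-0.4,0,0,0,0,-1, 0.9,-0.7,0,0,0,0,-1, 1.1,-1.1,0,0,0,0,-1, 1.1,-1.1,0,0,0,0,-1]'
python3 - <<'E'
from path import *
o=bot.get_obs();print(o["tool_pos"],o["contact_force"],o["moment"])
cv2.imwrite(f"pics/side8.png",bot.capture("side")[:,:,::-1])
E
python3 lev.py pics/side8.png 355 180 376 208
```

```text
time: 9.05
tool_pos: [678.0, -18.9, 59.2]
tcp_rot: [-3.094, 0.261, -1.457]
contact_force: [-14.1, 4.0, 10.0]
grip_width: 0.2
[678.  -18.9  59.2] [-14.1   4.   10. ] [1.  2.3 0.6]
(array([366.5, 195.5]), array([365, 190,   4,  11,  32], dtype=int32))
[687.1 -30.   66. ] 60.64276640208142 51.98775518253395
```

View pics/lev.png

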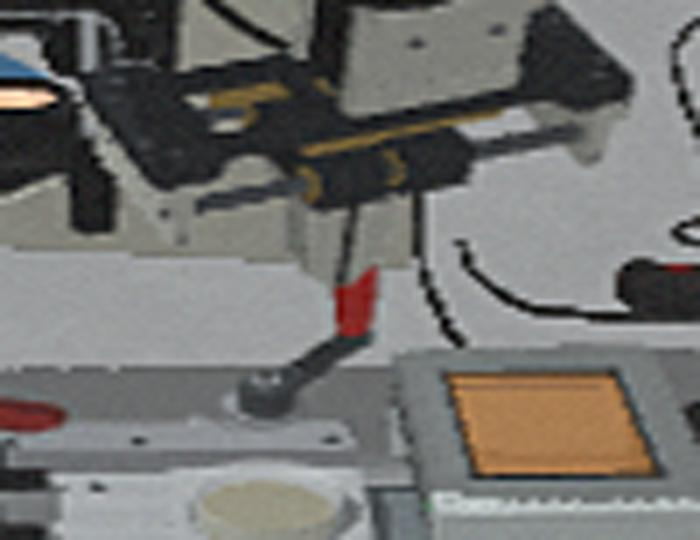

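```bash
python3 -m inch '[-1,1,0,0,0,0,-1, -2.5,1,1.5,0,0,0,-1, -5,-1,4.5,0,0,0,-1, -8,-4,7,0,0,0,-1, -12,-6,9,-6,0,0,-1]' && python3 -m inch '[-3,-1,0,-4.5,0,0,-1, -5,-2,0,-9,0,0,-1, -7,-2,0,-9,0,0,-1, -8,-2,0,-9,0,0,-1, -9,-2,0,-9,0,0,-1]'; python3 -c "
from plant import bot;o=bot.get_obs();print(o['tool_pos'],o['tcp_rot'],o['dq'].round(3))"
```

```text
time: 9.6
tool_pos: [558.2, -82.7, 149.4]
tcp_rot: [-3.105, 0.154, -1.463]
contact_force: [-0.0, 0.4, 0.8]
grip_width: 0.5
time: 10.1
tool_pos: [468.3, -102.9, 149.4]
tcp_rot: [-3.121, -0.002, -1.464]
contact_force: [0.2, 0.7, 0.8]
grip_width: 0.8
[ 468.32480973 -102.86547693  149.42107149] [-3.12114030e+00 -1.99509589e-03 -1.46414035e+00] [-0.082 -0.161  0.244  0.    -0.084 -0.082]
```

```bash
python3 -m inch '[0,0.5,-1,0,0,8.4,-1, 0,1,-2,0,0,16.8,-1, 0,1.4,-3,0,0,25.2,-1, 0,1.4,-4,0,0,33.6,-1, 0,1.4,-5,0,0,42,-1]' && python3 -m inch '[0,0,-1,0,0,8.4,-1, 0,0,-2,0,0,16.8,-1, 0,0,-3,0,0,25.3,-1, 0,0,-4,0,0,25.3,-1, 0,0,-4,0,0,25.3,-1]'
python3 - <<'E'
from path import *
o=bot.get_obs();print(o["tool_pos"],o["tcp_rot"],o["dq"].round(3),inv(Q,o["tool_pos"]))
c=bot.calibration("wrist");pickle.dump(c,open("w9.pkl","wb"));cv2.imwrite("pics/w9.png",bot.capture("wrist")[:,:,::-1])
E
```

```text
time: 10.6
tool_pos: [468.9, -89.1, 98.8]
tcp_rot: [-3.121, -0.002, -0.725]
contact_force: [-0.9, 0.3, -0.3]
grip_width: 0.5
time: 11.1
tool_pos: [468.4, -89.0, 57.4]
tcp_rot: [-3.12, 0.0, -0.288]
contact_force: [0.4, 0.9, 0.2]
grip_width: 0.4
[468.4 -89.   57.4] [-3.1  0.  -0.3] [ 0. -0. -0. -0.  0.  0.] [-151.4   -1.7]
```

View pics/w9.png

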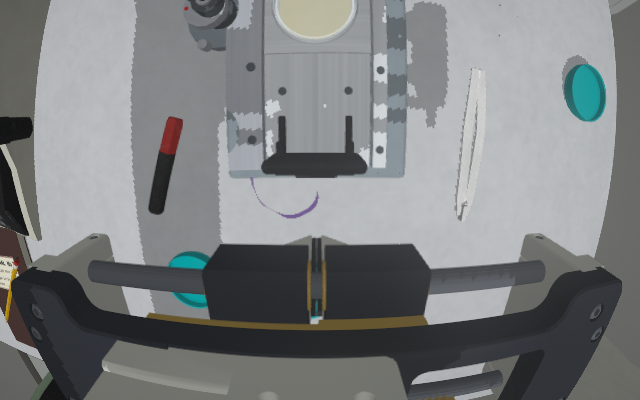

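```bash
python3 -m inch '[0.3,0.1,-0.7,0,0,0,-1, 1,0,-1.3,0,0,0,-1, 1.6,-0.3,-1.3,0,0,0,-1, 2.2,-0.5,-1.3,0,0,0,-1, 2.8,-0.7,-1.3,0,0,0,-1]' && python3 -m inch '[0.7,-0.2,0,0,0,0,-1, 1.4,-0.4,0,0,0,0,-1, 2.2,-0.7,0,0,0,0,-1, 3.1,-0.9,0,0,0,0,-1, 4,-1.2,0,0,0,0,-1]'
python3 - <<'E'
from path import *
o=bot.get_obs();print(o["tool_pos"],o["contact_force"],inv(Q,o["tool_pos"]))
E
```

```text
time: 11.65
tool_pos: [497.7, -96.4, 45.3]
tcp_rot: [-3.121, -0.001, -0.288]
contact_force: [-0.2, -0.8, -0.0]
grip_width: 0.5
time: 12.15
tool_pos: [538.2, -108.5, 45.3]
tcp_rot: [-3.12, -0.001, -0.288]
contact_force: [-2.5, 2.1, 1.5]
grip_width: 0.6
[ 538.2 -108.5   45.3] [-2.5  2.1  1.5] [-78.9  -0.4]
```

```bash
python3 -m inch '[0.8,-0.2,0,0,0,0,-1, 1.6,-0.5,0,0,0,0,-1, 2.4,-0.7,0,0,0,0,-1, 3,-0.9,0,0,0,0,-1, 3.5,-1.0,0,0,0,0,-1]' && python3 -m inch '[0.2,-0.1,0,0,0,0,-1, 0.4,-0.1,0,0,0,0,-1, 0.6,-0.2,0,0,0,0,-1, 0.8,-0.2,0,0,0,0,-1, 0.9,-0.3,0,0,0,0,-1]'
python3 - <<'E'
from path import *
o=bot.get_obs();print(o["tool_pos"],o["contact_force"],inv(Q,o["tool_pos"]))
for n in ("scene","side"):
    cv2.imwrite(f"pics/{n}10.png",bot.capture(n)[:,:,::-1])
a=cv2.imread("pics/scene10.png")[120:280,260:420];b=cv2.imread("pics/side10.png")[140:300,290:450]
cv2.imwrite("pics/c10.png",cv2.resize(np.hstack([a,b]),None,fx=2.5,fy=2.5,interpolation=cv2.INTER_CUBIC))
E
```

```text
time: 12.65
tool_pos: [573.8, -118.7, 45.3]
tcp_rot: [-3.121, -0.001, -0.288]
contact_force: [-3.1, 1.7, 1.6]
grip_width: 0.6
time: 13.15
tool_pos: [581.3, -121.1, 45.0]
tcp_rot: [-3.12, 0.003, -0.288]
contact_force: [-9.4, 4.0, 3.4]
grip_width: 1.0
[ 581.3 -121.1   45. ] [-9.4  4.   3.4] [-34.   -0.2]
```

View pics/c10.png

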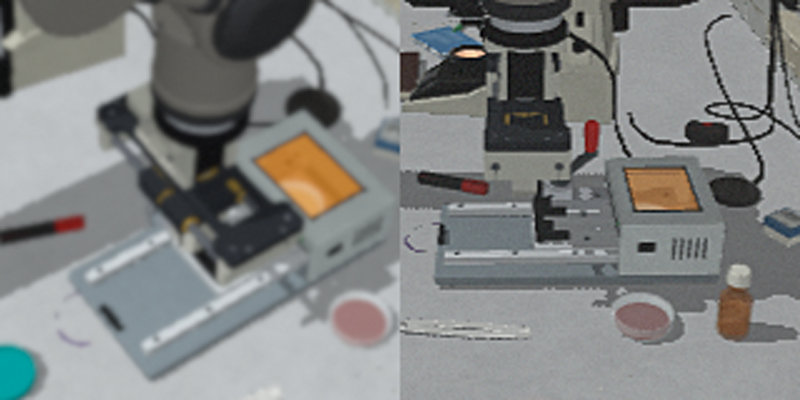

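```bash
python3 -m inch '[0.1,0,0,0,0,0,-1, 0.3,-0.1,0,0,0,0,-1, 0.5,-0.1,0,0,0,0,-1, 0.5,-0.1,0,0,0,0,-1, 0.5,-0.1,0,0,0,0,-1]'
python3 - <<'E'
from path import *
o=bot.get_obs();print(o["tool_pos"],o["contact_force"],inv(Q,o["tool_pos"]))
E
```

```text
time: 13.75
tool_pos: [581.7, -120.9, 44.6]
tcp_rot: [-3.121, 0.013, -0.287]
contact_force: [-16.1, 3.5, 10.4]
grip_width: 0.4
[ 581.7 -120.9   44.6] [-16.1   3.5  10.4] [-33.7   0.1]
```

```bash
python3 -m inch '[-1,0.3,0,0,0,0,-1, -3,0.9,1,0,0,0,-1, -3,0.9,4,0,0,-8,-1, -1,0.9,8,0,0,-16,-1, 1,1,11,0,0,-24,-1]' && python3 -m inch '[3,1,0,0,0,-8,-1, 6,2,0,0,0,-16,-1, 9,3,0,0,0,-24,-1, 11,4,0,0,0,-32,-1, 12.5,4.5,0,0,0,-40,-1]' && python3 -m inch '[0.3,0,0,4,0,0,-1, 0.6,0,0,8,0,0,-1, 0.6,0,-1,12,0,0,-1, 0.6,0,-2,15,0,0,-1, 0.6,0,-3,15,0,0,-1]'
python3 - <<'E'
from path import *
o=bot.get_obs();print(o["tool_pos"],o["tcp_rot"],o["joint_positions"].round(2),o["dq"].round(3),inv(Q,o["tool_pos"]))
for n in ("scene","side"):
    cv2.imwrite(f"pics/{n}11.png",bot.capture(n)[:,:,::-1])
a=cv2.imread("pics/scene11.png")[80:280,240:440];b=cv2.imread("pics/side11.png")[90:290,270:470]
cv2.imwrite("pics/c11.png",cv2.resize(np.hstack([a,b]),None,fx=2,fy=2,interpolation=cv2.INTER_CUBIC))
E
```

```text
time: 14.25
tool_pos: [593.1, -111.6, 157.6]
tcp_rot: [-3.119, 0.009, -0.713]
contact_force: [0.6, -0.5, 0.1]
grip_width: 0.0
time: 14.75
tool_pos: [720.1, -65.8, 157.6]
tcp_rot: [-3.117, 0.008, -1.416]
contact_force: [-0.8, 0.5, -0.5]
grip_width: 0.4
time: 15.25
tool_pos: [726.4, -68.3, 126.5]
tcp_rot: [-3.075, 0.267, -1.413]
contact_force: [-0.1, -0.0, -0.7]
grip_width: 0.2
[726.4 -68.3 126.5] [-3.1  0.3 -1.4] [-0.3  0.8  0.9  0.3  1.4  2.6] [ 0.   0.1  0.2 -0.  -0.2 -0. ] [89.9 91.9]
```

View pics/c11.png

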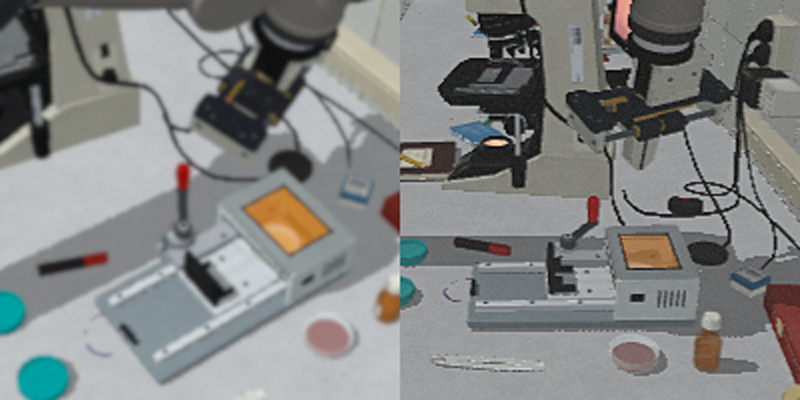

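```bash
python3 -m inch '[-0.2,0.5,-2,0,0,0,-1, -0.4,1,-4.5,0,0,0,-1, -0.4,1,-6.6,0,0,0,-1, -0.8,1.5,-6.6,0,0,0,-1, -1.2,2,-6.6,0,0,0,-1]'
python3 - <<'E'
from path import *
o=bot.get_obs();print(o["tool_pos"],o["contact_force"],inv(Q,o["tool_pos"]))
cv2.imwrite(f"pics/side12.png",bot.capture("side")[:,:,::-1])
E
python3 lev.py pics/side12.png 355 180 376 208;python3 - <<'E'
from path import *
for th in range(55,180,8): print(th,tcp(th,True,xa=-82,hx=8,hy=8,rk=8).round(0))
E
```

```text
time: 15.85
tool_pos: [713.8, -45.2, 60.4]
tcp_rot: [-3.077, 0.266, -1.41]
contact_force: [-0.4, 0.9, 0.4]
grip_width: 0.3
[713.8 -45.2  60.4] [-0.4  0.9  0.4] [ 71.2 110.3]
(array([366.4, 194.2]), array([365, 189,   4,  12,  45], dtype=int32))
[689.8 -22.6  66. ] 67.26012403471121 55.85645783359723
55 [703. -38.]
63 [697. -30.]
71 [691. -24.]
79 [684. -18.]
87 [676. -13.]
95 [667.  -9.]
103 [658.  -4.]
111 [649.   0.]
119 [639.   3.]
127 [630.   4.]
135 [621.   4.]
143 [612.   1.]
151 [605.  -4.]
159 [598. -10.]
167 [592. -17.]
175 [587. -25.]
```

View pics/lev.png

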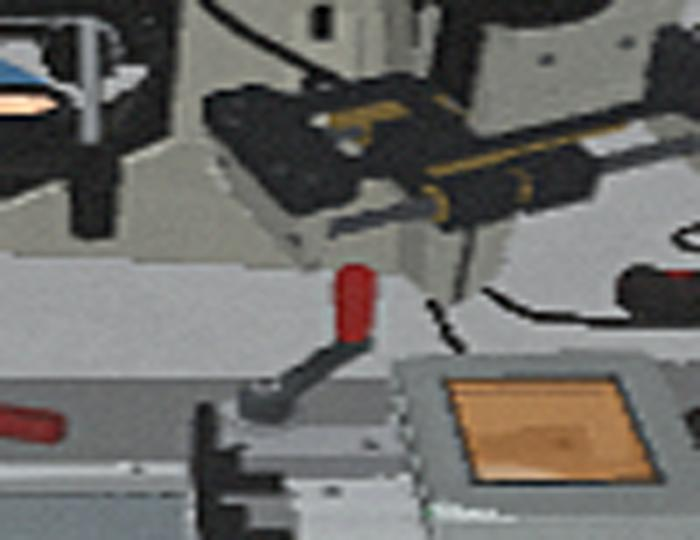

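```bash
python3 -m inch '[-1.1,0.7,0,0,0,0,-1, -1.7,1.5,0,0,0,0,-1, -2.3,2.1,0,0,0,0,-1, -3.0,2.7,0,0,0,0,-1, -3.8,3.2,0,0,0,0,-1]'
python3 - <<'E'
from path import *
o=bot.get_obs();print(o["tool_pos"],o["contact_force"],o["moment"])
cv2.imwrite(f"pics/side13.png",bot.capture("side")[:,:,::-1])
E
python3 lev.py pics/side13.png 330 180 376 208
```

```text
time: 16.4
tool_pos: [677.1, -12.4, 63.1]
tcp_rot: [-3.072, 0.264, -1.409]
contact_force: [4.4, -1.5, 4.5]
grip_width: 0.6
[677.1 -12.4  63.1] [ 4.4 -1.5  4.5] [-0.1 -0.5 -0.2]
(array([361.3, 194.5]), array([359, 190,   5,  10,  34], dtype=int32))
[675.9 -19.9  66. ] 59.208348747312655 66.39577624514371
```

View pics/lev.png

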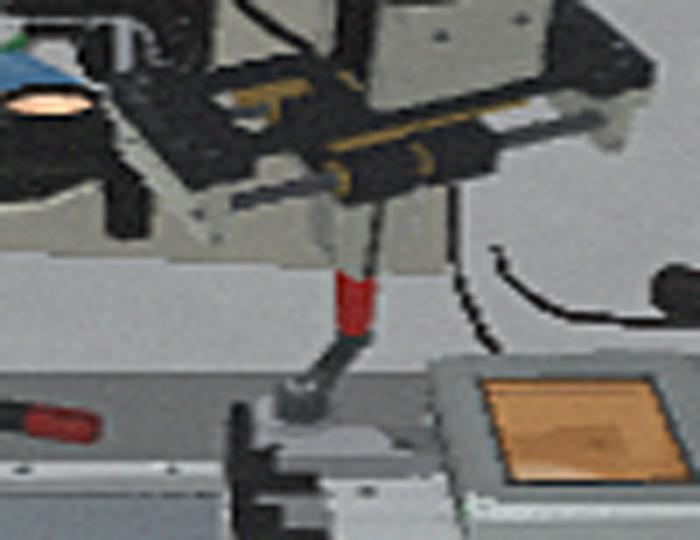

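Run:
```python
from path import *
o=bot.get_obs();print(proj("side",o["tool_pos"]),proj("scene",o["tool_pos"]),o["contact_force"],o["tool_pos"])
im=bot.capture("scene")[:,:,::-1];cv2.imwrite("pics/scene13.png",im)
cv2.imwrite("pics/sl.png",cv2.resize(im[130:230,270:390],None,fx=6,fy=6,interpolation=cv2.INTER_CUBIC))
from scipy.spatial.transform import Rotation as Ro
print(Ro.from_euler("xyz",o["tcp_rot"]).as_matrix().round(2))
for th in (60,64,68,72,80):
    a=np.radians(th)+Q[2];K=AX+65*np.array([np.cos(a),np.sin(a)]);print(th,K,proj('side',[*K,66]),proj("scene",[*K,66]))
```

```text
[360.1 194.1] [322.9 169.8] [ 2.6 -1.   4.8] [675.8 -11.5  63.1]
[[ 0.2 -1.   0. ]
 [-0.9 -0.1  0.3]
 [-0.3 -0.1 -1. ]]
60 [684.9 -20.5] [364.5 194.1] [328.3 168.5]
64 [681.7 -17.3] [362.9 193.8] [326.4 168.6]
68 [678.2 -14.3] [361.4 193.5] [324.5 168.9]
72 [674.6 -11.6] [359.8 193.2] [322.6 169.2]
80 [666.8  -7. ] [356.5 192.9] [319.  170.2]
```

View pics/sl.png

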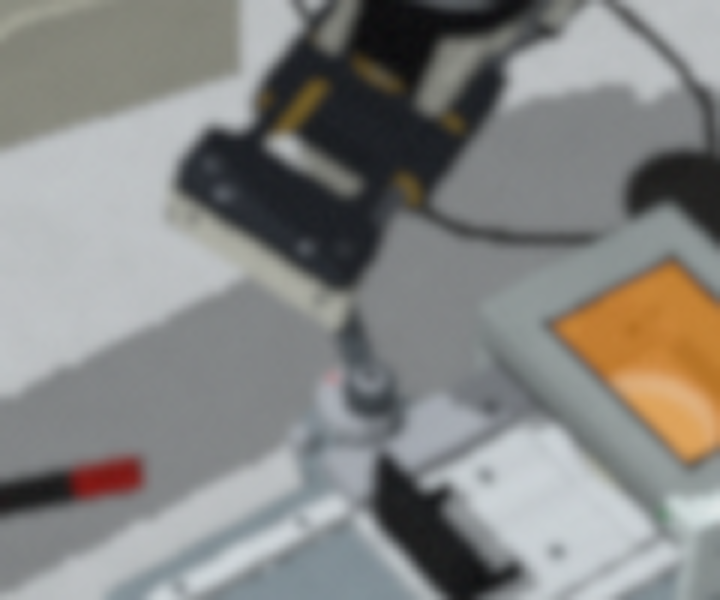

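Run:
```python
from path import *
print("hub",proj("scene",[*AX,54]),proj("side",[*AX,54]))
for th in (60,68,76,84,92):
    a=np.radians(th)+Q[2];K=AX+35*np.array([np.cos(a),np.sin(a)]);E=AX+65*np.array([np.cos(a),np.sin(a)]);print(th,proj('side',[*K,46]),proj("scene",[*K,46]),"end",proj("side",[*E,48]))
im=cv2.imread("pics/side13.png");hsv=cv2.cvtColor(im,cv2.COLOR_BGR2HSV)
red=(((hsv[...,0]<8)|(hsv[...,0]>172))&(hsv[...,1]>120)).astype(int)
print(red[186:204,354:370])
cv2.imwrite("pics/lev2.png",cv2.resize(im[165:215,335:385],None,fx=12,fy=12,interpolation=cv2.INTER_NEAREST))
```

```text
hub [330.7 193. ] [353.6 207.9]
60 [359.4 205.1] [329.2 183.7] end [364.2 199.9]
68 [357.7 204.7] [327.2 183.9] end [361.2 199.3]
76 [356.  204.5] [325.2 184.4] end [358.  198.9]
84 [354.2 204.3] [323.3 185. ] end [354.7 198.6]
92 [352.4 204.3] [321.5 185.8] end [351.5 198.6]
[[0 0 0 0 0 0 0 0 0 0 0 0 0 0 0 0]
 [0 0 0 0 0 0 0 0 0 0 0 0 0 0 0 0]
 [0 0 0 0 0 0 0 0 0 0 0 0 0 0 0 0]
 [0 0 0 0 0 1 0 0 0 0 0 0 0 0 0 0]
 [0 0 0 0 0 1 1 0 0 1 0 0 0 0 0 0]
 [0 0 0 0 0 1 1 1 1 1 0 0 0 0 0 0]
 [0 0 0 0 0 1 1 1 1 1 0 0 0 0 0 0]
 [0 0 0 0 0 1 1 1 1 1 0 0 0 0 0 0]
 [0 0 0 0 0 1 1 1 1 1 0 0 0 0 0 0]
 [0 0 0 0 0 1 1 1 1 1 0 0 0 0 0 0]
 [0 0 0 0 0 1 1 1 1 1 0 0 0 0 0 0]
 [0 0 0 0 0 1 1 1 1 1 0 0 0 0 0 0]
 [0 0 0 0 0 0 1 1 1 0 0 0 0 0 0 0]
 [0 0 0 0 0 0 1 1 1 0 0 0 0 0 0 0]
 [0 0 0 0 0 0 0 0 0 0 0 0 0 0 0 0]
 [0 0 0 0 0 0 0 0 0 0 0 0 0 0 0 0]
 [0 0 0 0 0 0 0 0 0 0 0 0 0 0 0 0]
 [0 0 0 0 0 0 0 0 0 0 0 0 0 0 0 0]]
```

View pics/lev2.png

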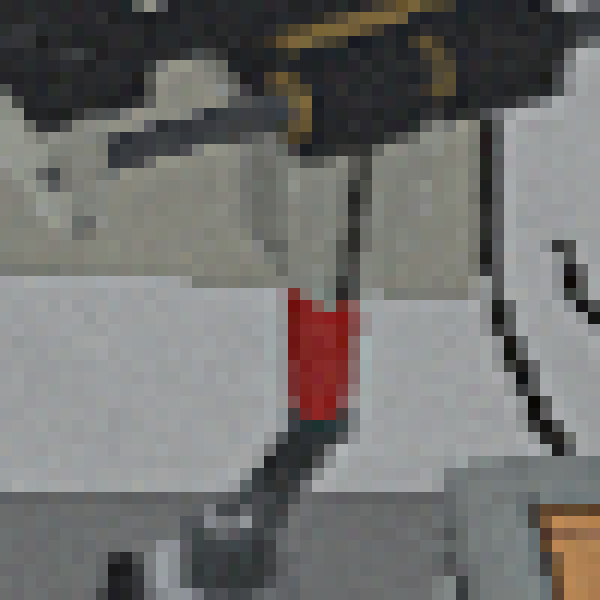

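```bash
python3 -m inch '[-0.7,0.4,-0.3,0,0,0,-1, -1.4,0.8,-0.3,0,0,0,-1, -2.1,1.1,-0.3,0,0,0,-1, -2.8,1.3,-0.3,0,0,0,-1, -3.4,1.4,-0.3,0,0,0,-1]'
python3 - <<'E'
from path import *
o=bot.get_obs();print(o["tool_pos"],o["contact_force"],o["moment"])
cv2.imwrite(f"pics/side14.png",bot.capture("side")[:,:,::-1])
E
python3 lev.py pics/side14.png 330 180 376 208
```

```text
time: 17.0
tool_pos: [644.3, 1.1, 62.7]
tcp_rot: [-3.067, 0.262, -1.408]
contact_force: [3.2, -4.2, 10.6]
grip_width: 0.5
[644.3   1.1  62.7] [ 3.2 -4.2 10.6] [-0.3 -0.5 -0.2]
(array([348. , 193.6]), array([346, 189,   5,  10,  32], dtype=int32))
[643.1  -4.1  66. ] 61.29922711389438 101.53841129542312
```

View pics/lev.png

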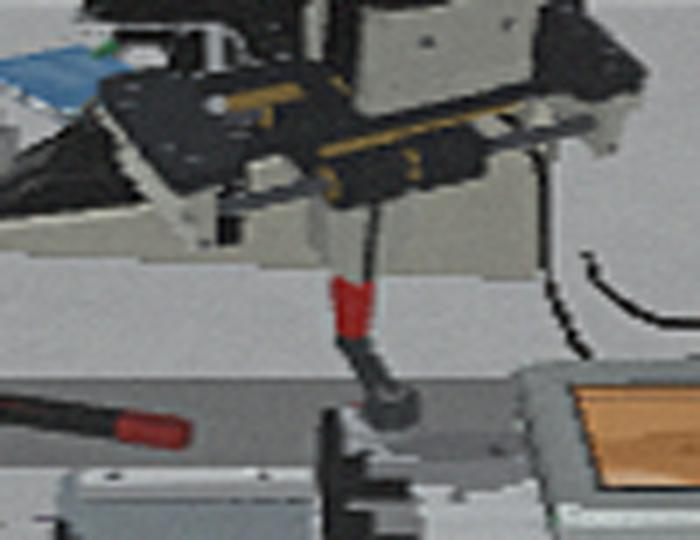

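Run:
```python
from path import *
from scipy.spatial.transform import Rotation as Ro
c=pickle.load(open("w9.pkl","rb"))
P0=np.array([468.4,-89.0,57.4])
def wp(P):
    q=np.linalg.inv(c["cam_to_world"])@np.append(P,1);r=np.hypot(q[0],q[1]);a=np.arctan2(r,q[2]);return np.array([c["cx"]+c["fx"]*a*q[0]/r,c["cy"]+c["fy"]*a*q[1]/r])
for dz in (0,10,20,30,45,66,80): print(dz,wp(P0+[0,0,dz]),wp(P0+[9.5*.958,-9.5*.286,dz]))
im=cv2.imread("pics/w9.png")[225:335,240:400];cv2.imwrite("pics/w9f.png",cv2.resize(im,None,fx=4.5,fy=4.5,interpolation=cv2.INTER_CUBIC))
```

```text
0 [315.3 238.4] [315.3 224.1]
10 [314.9 244.8] [314.9 229.9]
20 [314.5 251.9] [314.5 236.4]
30 [314.  259.8] [314.  243.6]
45 [313.2 273.4] [313.2 256. ]
66 [311.8 296.8] [311.7 277.9]
80 [310.6 316.1] [310.4 296.1]
```

View pics/w9f.png

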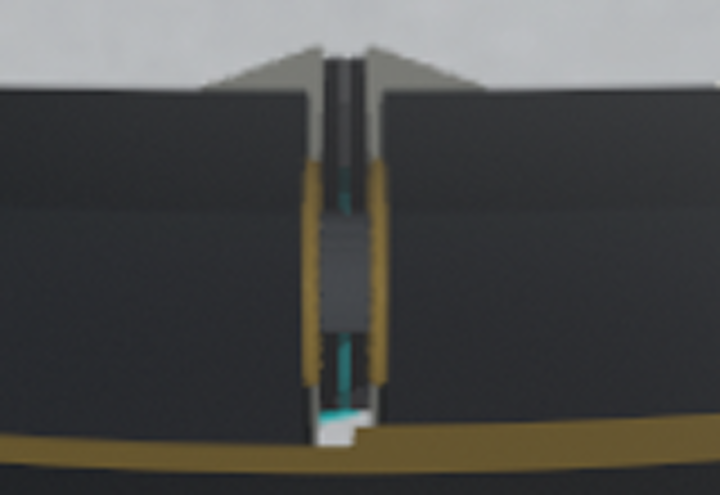

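Run:
```python
from path import *
for P in ([713.8,-45.2,60.4],[713.8,-45.2,80.4],[713.8,-50,80]): print(proj("side",P))
im=cv2.imread("pics/side12.png");cv2.imwrite("pics/f12.png",cv2.resize(im[165:215,350:400],None,fx=12,fy=12,interpolation=cv2.INTER_NEAREST))
```

```text
[377.7 198.4]
[378.1 191.8]
[378.8 192.7]
```

View pics/f12.png

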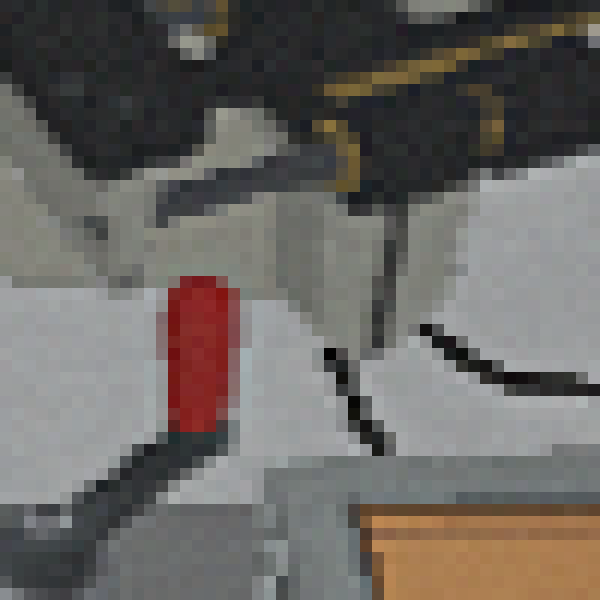

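```bash
python3 -m inch '[0.8,0.2,0.2,0,0,0,-1, 1.8,0.2,0.2,0,0,0,-1, 2.6,0.1,-0.2,0,0,0,-1, 2.6,0,-0.9,0,0,0,-1, 2.6,0,-1.4,0,0,0,-1]'
python3 - <<'E'
from path import *
o=bot.get_obs();print(o["tool_pos"],o["contact_force"],o["moment"])
im=bot.capture("side")[:,:,::-1];cv2.imwrite(f"pics/side15.png",im)
print(proj("side",o["tool_pos"]))
cv2.imwrite("pics/f15.png",cv2.resize(im[160:215,325:385],None,fx=11,fy=11,interpolation=cv2.INTER_NEAREST))
E
python3 lev.py pics/side15.png 330 180 376 208
```

```text
time: 17.55
tool_pos: [669.0, 1.4, 47.5]
tcp_rot: [-3.07, 0.264, -1.408]
contact_force: [1.2, -0.2, 11.3]
grip_width: 0.6
[669.    1.4  47.5] [ 1.2 -0.2 11.3] [ 0.4 -0.1 -0.2]
[356.1 197.5]
(array([347.8, 192.1]), array([346, 186,   5,  13,  50], dtype=int32))
[645.5   5.   66. ] 70.55425948665825 100.26677324328443
```

View pics/f15.png

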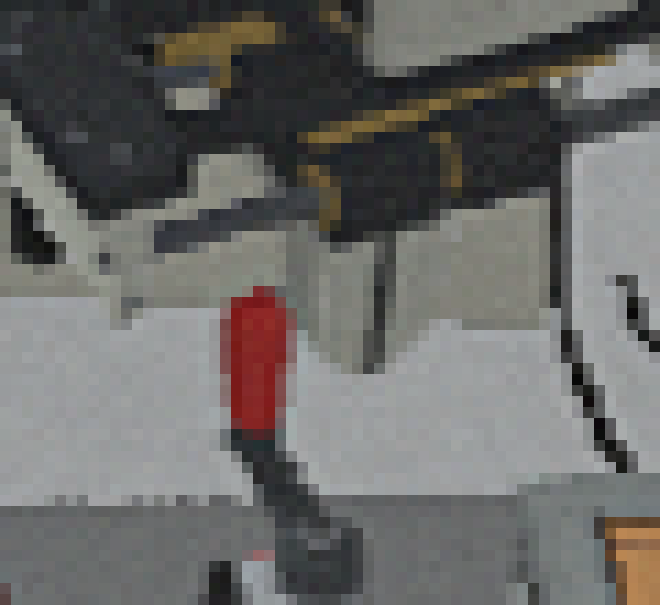

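```bash
python3 -m inch '[-1,0,0.4,0,0,0,-1, -2,0,0.4,0,0,0,-1, -3,0,0.4,0,0,0,-1, -3.9,0,0.4,0,0,0,-1, -4.7,-0.1,0.4,0,0,0,-1]'
python3 - <<'E'
from path import *
o=bot.get_obs();print(o["tool_pos"],o["contact_force"],o["moment"])
im=bot.capture("side")[:,:,::-1];cv2.imwrite(f"pics/side16.png",im)
print(proj("side",o["tool_pos"]))
cv2.imwrite("pics/f16.png",cv2.resize(im[150:215,310:380],None,fx=9,fy=9,interpolation=cv2.INTER_NEAREST))
E
python3 lev.py pics/side16.png 325 180 376 206
```

```text
time: 18.1
tool_pos: [624.3, -1.4, 52.1]
tcp_rot: [-3.063, 0.26, -1.409]
contact_force: [7.2, -5.9, 4.7]
grip_width: 0.3
[624.3  -1.4  52.1] [ 7.2 -5.9  4.7] [-1.  -1.  -0.3]
[341.2 198.6]
(array([334.6, 196.1]), array([332, 191,   6,  12,  49], dtype=int32))
[603.4  -7.2  66. ] 67.34118471552709 137.22295106314033
```

View pics/f16.png

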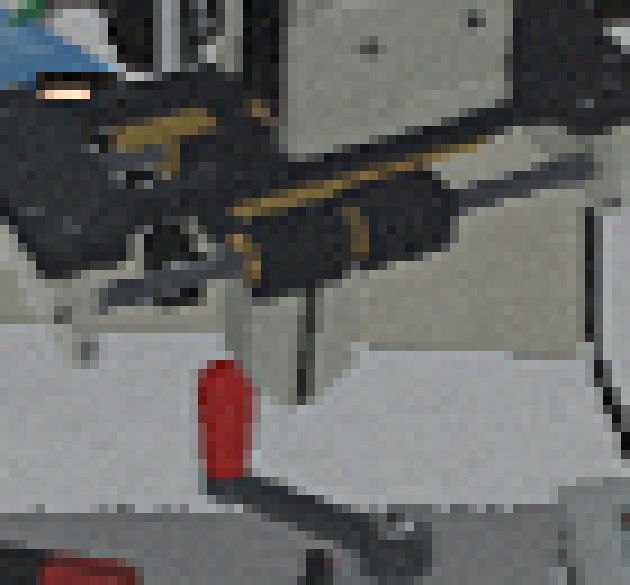

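```bash
python3 -m inch '[-0.8,-0.1,0,0,0,0,-1, -1.5,-0.3,0,0,0,0,-1, -2.2,-0.7,0,0,0,0,-1, -2.8,-1.1,0,0,0,0,-1, -3.2,-1.5,0,0,0,0,-1]'
python3 - <<'E'
from path import *
o=bot.get_obs();print(o["tool_pos"],o["contact_force"],o["moment"])
im=bot.capture("side")[:,:,::-1];cv2.imwrite(f"pics/side17.png",im)
cv2.imwrite("pics/f17.png",cv2.resize(im[150:220,300:370],None,fx=8,fy=8,interpolation=cv2.INTER_NEAREST))
E
python3 lev.py pics/side17.png 320 180 376 208
```

```text
time: 18.65
tool_pos: [598.8, -20.5, 55.1]
tcp_rot: [-3.047, 0.25, -1.409]
contact_force: [19.7, -7.2, 4.3]
grip_width: 0.3
[598.8 -20.5  55.1] [19.7 -7.2  4.3] [-1.1 -3.1 -0.6]
(array([328.8, 201.3]), array([327, 196,   5,  12,  53], dtype=int32))
[580.  -31.9  66. ] 66.57558868491817 166.67295778561038
```

View pics/f17.png

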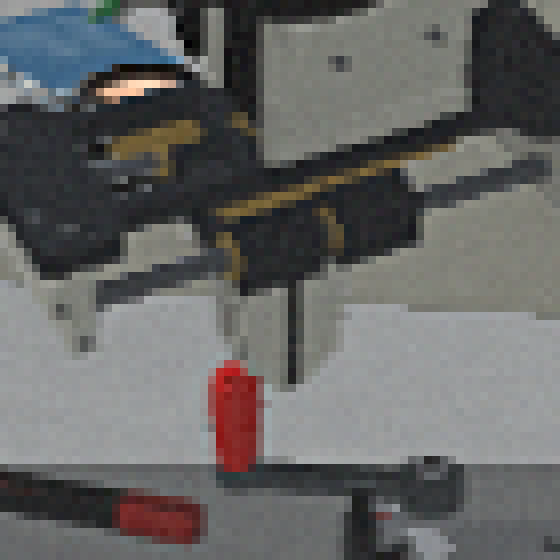

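```bash
python3 -m inch '[0.6,1.2,0,0,0,0,-1, 0.3,2.6,-0.2,0,0,0,-1, -1,2.8,-0.4,0,0,0,-1, -1.7,2.5,-0.4,0,0,0,-1, -1.7,1.6,-0.4,0,0,0,-1]' && python3 -m inch '[0,-0.5,0,0,0,0,-1, 0,-0.9,0,0,0,0,-1, 0,-1.3,0,0,0,0,-1, 0,-1.7,0,0,0,0,-1, 0,-2.0,0,0,0,0,-1]'
python3 - <<'E'
from path import *
o=bot.get_obs();print(o["tool_pos"],o["contact_force"],o["moment"])
im=bot.capture("side")[:,:,::-1];cv2.imwrite(f"pics/side18.png",im)
cv2.imwrite("pics/f18.png",cv2.resize(im[150:220,300:370],None,fx=8,fy=8,interpolation=cv2.INTER_NEAREST))
E
python3 lev.py pics/side18.png 320 180 376 208
```

```text
time: 19.2
tool_pos: [579.5, -3.7, 50.4]
tcp_rot: [-3.05, 0.252, -1.408]
contact_force: [0.9, -0.3, 0.1]
grip_width: 0.8
time: 19.7
tool_pos: [576.6, -16.8, 50.5]
tcp_rot: [-3.056, 0.266, -1.409]
contact_force: [-1.6, 34.2, 4.5]
grip_width: 0.7
[576.6 -16.8  50.5] [-1.6 34.2  4.5] [5.7 0.4 0.4]
(array([328.7, 201.9]), array([326, 197,   6,  11,  45], dtype=int32))
[578.7 -34.9  66. ] 66.31262074678405 169.45911960994343
```

View pics/f18.png

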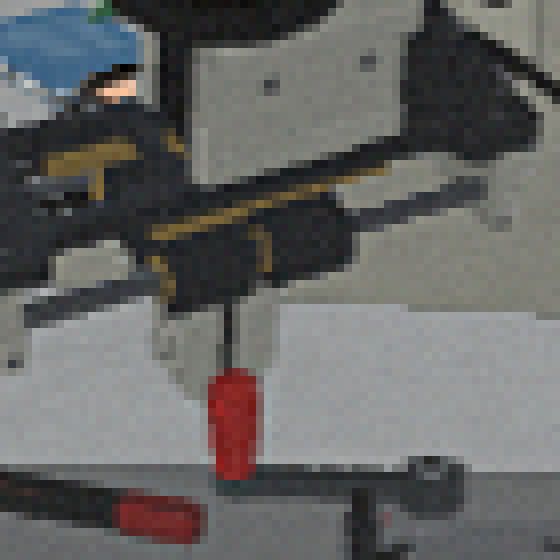

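```bash
python3 -m inch '[0,0.6,0,0,0,0,-1, 0,2,0.5,0,0,0,-1, 0,2,4,0,0,0,-1, -2,1,8,0,0,0,-1, -5,-1,12,0,0,0,-1]' && python3 -m inch '[-3,-1,3,-5,0,0,-1, -6,-2,6,-10,0,0,-1, -9,-2,9,-15,0,0,-1, -11,-2,11,-15,0,8,-1, -12,-2,12,-15,0,16,-1]'
python3 - <<'E'
from path import *
o=bot.get_obs();print(o["tool_pos"],o["tcp_rot"],o["dq"].round(2))
E
```

```text
time: 20.25
tool_pos: [529.2, -24.9, 169.3]
tcp_rot: [-3.054, 0.265, -1.407]
contact_force: [0.4, -0.7, 0.2]
grip_width: 0.5
time: 20.75
tool_pos: [408.6, -44.8, 292.5]
tcp_rot: [-3.128, 0.011, -1.131]
contact_force: [0.7, -1.0, -1.1]
grip_width: 0.4
[408.6 -44.8 292.5] [-3.1  0.  -1.1] [-0.  -0.1 -0.1 -0.1  0.4 -1.4]
```

```bash
python3 -m inch '[0,0,0,0,0,8.5,-1, 0,0,0,0,0,17,-1, 0,0,0,0,0,25.5,-1, 0,0,0,0,0,34,-1, 0,0,0,0,0,42,-1]' && python3 -m inch '[0,0,0,0,0,0,-1, 0,0,0,0,0,0,-1, 0,0,0,0,0,0,-1, 0,0,0,0,0,0,-1, 0,0,0,0,0,0,-1]'
python3 - <<'E'
from path import *
o=bot.get_obs();print(o["dq"].round(3))
c=bot.calibration("wrist");pickle.dump(c,open("w20.pkl","wb"));im=bot.capture("wrist")[:,:,::-1];cv2.imwrite("pics/w20.png",im)
for n in ("scene","side"):cv2.imwrite(f"pics/{n}20.png",bot.capture(n)[:,:,::-1])
a=cv2.imread("pics/scene20.png")[140:300,240:440];cv2.imwrite("pics/s20.png",cv2.resize(a,None,fx=3.8,fy=3.7,interpolation=cv2.INTER_CUBIC))
E
```

```text
time: 21.25
tool_pos: [408.9, -45.2, 293.1]
tcp_rot: [-3.129, 0.009, -0.393]
contact_force: [-0.2, 0.2, 0.6]
grip_width: 0.0
time: 21.75
tool_pos: [408.9, -45.2, 293.1]
tcp_rot: [-3.129, 0.009, -0.394]
contact_force: [0.1, 0.6, -0.7]
grip_width: 0.4
[-0.  0. -0.  0.  0. -0.]
```

View pics/w20.png

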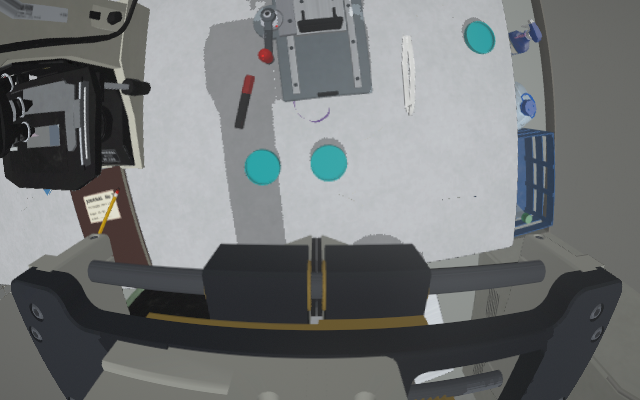

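View pics/s20.png

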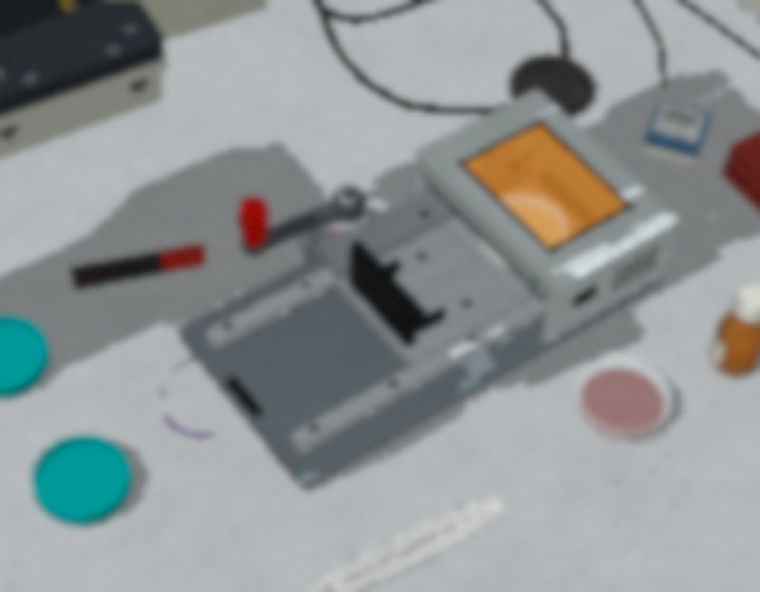

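```bash
python3 lev.py pics/scene20.png 295 180 316 212; python3 lev.py pics/side20.png 320 185 340 212
python3 - <<'E'
from path import *
c=pickle.load(open("w20.pkl","rb"))
im=cv2.imread("pics/w20.png")
cv2.imwrite("pics/w20c.png",cv2.resize(im[0:140,210:390],None,fx=4.2,fy=4.2,interpolation=cv2.INTER_CUBIC))
E
```

```text
(array([306.3, 199.3]), array([304, 194,   6,  12,  61], dtype=int32))
[580.5 -40.8  66. ] 62.174213566589906 173.51766357434306
(array([328.8, 203.2]), array([327, 198,   5,  12,  50], dtype=int32))
[576.9 -41.9  66. ] 65.083799857466 175.70298727210943
```

View pics/w20c.png

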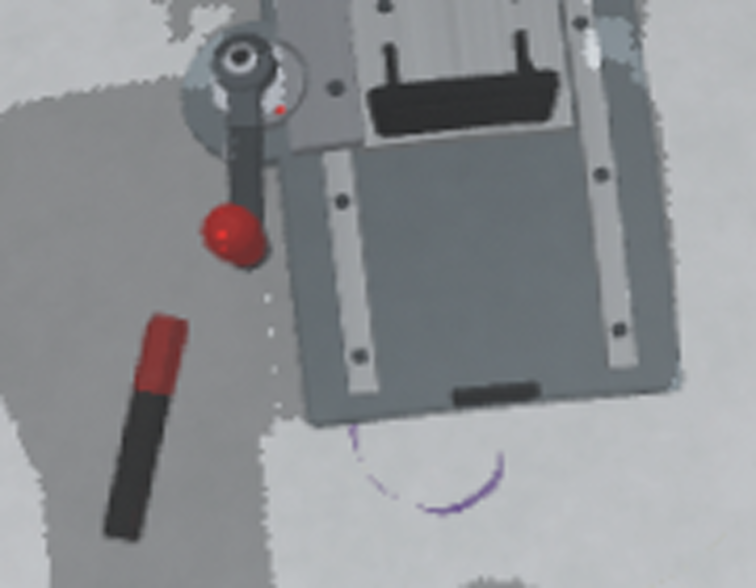

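Run:
```python
from path import *
c=pickle.load(open("w20.pkl","rb"))
C=lambda u,v:(210+u/4.2-.38,0+v/4.2-.38)
for nm,p,z in [("rb L",(382,137),27),("rb R",(545,118),27),("ft L",(368,90),68),("ft R",(558,70),68),("hub",(240,58),54),("baseRL",(308,428),16),("baseRR",(683,388),16),("knobtop",(232,232),84)]:
    w=wplane(C(*p),z,c);print(nm,inv(Q,w))
b=cv2.imread("pics/side20.png")[185:285,260:450];cv2.imwrite("pics/d20.png",cv2.resize(b,None,fx=4.2,fy=4.2,interpolation=cv2.INTER_CUBIC))
```

```text
rb L [-23.6  27.2]
rb R [-22.4 -28.1]
ft L [-18.6  28.5]
ft R [-17.9 -30.1]
hub [ 3.5 68.8]
baseRL [-121.7   64.1]
baseRR [-120.3  -66.5]
knobtop [-62.7  72.4]
```

View pics/d20.png

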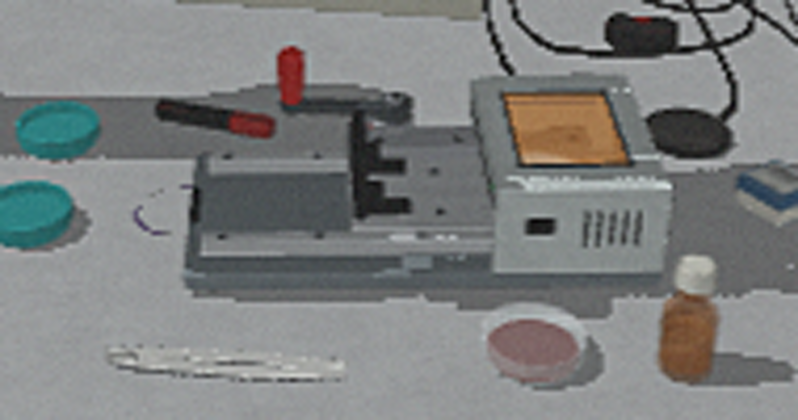

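The side view matches the start for the bystanders: marker, tweezers, spare dish and bottle are in the same pixels. The plate's rear face reads x ≈ -23 (it was about -108 to -110), the lever reads about 175°, and a round outline shows through the pane. Handing in.

Run:
```python
from plant import bot
print(bot.get_obs()["time"],bot.get_obs()["contact_force"]);print(bot.close_job())
```

```text
21.9 [-0.78090489  0.16151057  0.77256466]
the job is handed in; nothing more can be done
None
```

The job is handed in at 21.9 s. I pushed the lever open, pushed the shuttle home by its plate, and pushed the lever back to its lock stop, all with shut fingers and no gripping.

**Last checks**
- **Lever:** it reads 173.5° in the scene view and 175.7° in the side view, against 175° for the lock stop. It resisted a 34 N push there. Before that it had read about 55° at the open stop.
- **Shuttle:** the push plate moved from about x = -109 to -23 mm, close to the 85 mm full stroke. At the front stop, 16 N moved it no further.
- **Bystanders:** in the scene and side views they lie where they were at the start.
- **Robot:** it was clear of everything, with force readings at noise level.

**What went wrong or disagreed**
- **Cable:** on the first opening push, the wrist force rose to about 33 N. The gripper had probably touched the hanging cable, which bends further out than the description suggests. I backed off and tilted the gripper away. About 11 N of unexplained upward force came back briefly while closing, and may have been the cable again.
- **Finger height:** in the side view the fingertips sat about 10 mm higher than the reported tool point. Part of the first closing push therefore probably rode on top of the knob, so I lowered the fingers and re-approached.
- **Dish:** it can only be seen as a round outline through the amber pane, so I did not measure that it is still seated in its nest. It was never touched, and the shuttle moved at about 0.1 m/s or less.

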